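# Lock the touch mixer and mix the edge-dye jars

## Task

Get the shoe-finishing bench ready: put the foot of the lock pin in at the open end of the lock guide and slide it along the channel until it drops into the notch hidden inside, stop there without forcing it, and leave the pin standing in the notch for good. Only then mix every dye jar on the bench, one at a time from the tallest to the shortest: hold the jar upright on the middle of the mixer's sprung pad, press it down until the pad is fully depressed and keep it there for a good second. Stand each mixed jar upright in the tray, and do not shove the two boots about.

Things in the scene. Friction and masses are not known exactly. Their poses are not given: they have to be found in the camera images.
- guide: fixed lock guide: low aluminium block, 84 mm (x) by 305 mm (y, from -135 to +170), 56 mm high; origin on the bench. A 40 mm wide channel runs along its y, centred on x = 0, from y = -110 to +90, floor 24 mm above the bench. From y = -60 on, two lips (underside 48, top 56 mm above the bench) roof the channel, leaving a 17 mm wide slit along x = 0
- mouth (a point): centre of the guide's mouth, where the channel is open above (40 mm in x by 50 mm in y, rim 48 mm above the bench); this point lies on the channel floor, 24 mm above the bench, at the guide's y = -85 mm
- slit_end (a point): closed end of the channel, at floor height, guide's y = +90 mm. Between mouth and here, under the lips, one notch crosses the floor, its centre anywhere from y = -15 to +60 mm (unknown, new each time): 32 mm long in y, 14 mm deep (floor 10 mm above the bench), square edges
- pin: lock pin standing upright on its foot in the stand, 135 mm tall, 0.16 kg, round about its axis: steel foot of diameter 28 mm and 16 mm high (too wide for the slit, fits under the lips), steel shank of diameter 12 mm from 16 to 76 mm, black handle of diameter 28 mm from 76 to 135 mm; origin at the centre of the foot's underside, z up along its axis. It stays standing in the notch when let go.
- stand: fixed steel ring that the pin stands in at the start, foot on the bench: outer diameter 64 mm, bore 36 mm, 25 mm high; origin on the bench at its centre
- pin_foot (a point): centre of the underside of the pin's foot; about 10 mm above the bench when the pin is in the notch, 24 mm when it is on the channel floor
- mixer: fixed touch mixer, white housing 150 by 150 mm, 60 mm high; origin on the bench under its centre
- pad_top (a point): centre of the top of the mixer's round rubber pad (diameter 80 mm), 88 mm above the bench when up; it moves with the pad
- pad (a joint): how far the sprung pad is pressed down, m: 0 up, 0.012 fully depressed; takes about 6 N to start and about 14 N to be fully down, then it is on a hard stop; springs back up
- tray: fixed open wooden tray, 220 by 220 mm outside, walls 5 mm thick and 25 mm high, inner floor about 5 mm above the bench; origin on the bench under its centre. Room for four jars standing 100 mm apart
- jar_105: upright round dye jar, white with a black lid of the same width, straight sides, heavy base, diameter 60 mm, height 105 mm, mass about 0.29 kg (varies); origin at the centre of its underside, z up along its axis. May be absent.
- jar_90: upright round dye jar, white with a black lid of the same width, straight sides, heavy base, diameter 60 mm, height 90 mm, mass about 0.26 kg (varies); origin at the centre of its underside, z up along its axis. May be absent.
- jar_75: upright round dye jar, white with a black lid of the same width, straight sides, heavy base, diameter 60 mm, height 75 mm, mass about 0.24 kg (varies); origin at the centre of its underside, z up along its axis. May be absent.
- jar_60: upright round dye jar, white with a black lid of the same width, straight sides, heavy base, diameter 60 mm, height 60 mm, mass about 0.21 kg (varies); origin at the centre of its underside, z up along its axis. May be absent.
- tape: bystander: roll of tape lying flat, diameter 72 mm, 24 mm high; origin at the centre of its underside
- thread: bystander: cone of thread, diameter 56 mm, 54 mm high; origin at the centre of its underside
- snips: bystander: thread snips lying flat, 100 mm long along its y, 30 mm wide, 9 mm high; origin under the middle
- boot_left: bystander: lilac boot, 235 mm long along its x, 85 mm wide, 150 mm high, on the left at the back; origin under the middle of its sole
- boot_right: bystander: the other boot, same size, on the right at the back
There are look-alikes about, which are no part of the job. What is shaped like the jar_90 but red or yellow is not meant.

How it is judged (in metres and radians):
On the way, in this order (a step that is already met when the one before it is completed fails the run):
1. the lock pin has dropped into the hidden notch and stands upright in it (z of pin_foot in the frame of guide below 0.017 m and x of pin_foot in the frame of guide between -0.015 and 0.015 m and y of pin_foot in the frame of guide between -0.06 and 0.09 m and angle between pin's own z axis and vertical below 0.25 rad), for 0.3 s.
2. the 105 mm jar (if there) is held upright on the pad with the pad fully depressed (z of jar_105 in the frame of mixer below 0.0785 m and horizontal distance between jar_105 and pad_top below 0.022 m and angle between jar_105's own z axis and vertical below 0.15 rad), for 0.7 s.
3. the 90 mm jar (if there) is held upright on the pad with the pad fully depressed (z of jar_90 in the frame of mixer below 0.0785 m and horizontal distance between jar_90 and pad_top below 0.022 m and angle between jar_90's own z axis and vertical below 0.15 rad), for 0.7 s.
4. the 75 mm jar (if there) is held upright on the pad with the pad fully depressed (z of jar_75 in the frame of mixer below 0.0785 m and horizontal distance between jar_75 and pad_top below 0.022 m and angle between jar_75's own z axis and vertical below 0.15 rad), for 0.7 s.
5. the 60 mm jar (if there) is held upright on the pad with the pad fully depressed (z of jar_60 in the frame of mixer below 0.0785 m and horizontal distance between jar_60 and pad_top below 0.022 m and angle between jar_60's own z axis and vertical below 0.15 rad), for 0.7 s.
At the end, for the whole second after the job is handed in: The pin stands in the notch (foot under 17 mm above the bench, lean under 0.25 rad), the pad is up, and every jar stands upright (0.12 rad), at rest, on the tray floor. Each was pressed within 2.5 mm of full travel for 0.7 s, tallest first, within 22 mm of the pad centre (all of step 1 and linear speed of each of pin, jar_105, jar_90, jar_75, jar_60 below 0.02 m/s and value of joint pad below 0.003 m and x of jar_105 in the frame of tray between -0.085 and 0.085 m and y of jar_105 in the frame of tray between -0.085 and 0.085 m and z of each of jar_105, jar_90, jar_75, jar_60 in the frame of tray below 0.012 m and angle between each of jar_105, jar_90, jar_75, jar_60's own z axis and vertical below 0.12 rad and x of jar_90 in the frame of tray between -0.085 and 0.085 m and y of jar_90 in the frame of tray between -0.085 and 0.085 m and x of jar_75 in the frame of tray between -0.085 and 0.085 m and y of jar_75 in the frame of tray between -0.085 and 0.085 m and x of jar_60 in the frame of tray between -0.085 and 0.085 m and y of jar_60 in the frame of tray between -0.085 and 0.085 m); the robot touches nothing.
It fails at once if the mixer's pad is pressed while the pin is not in the notch (value of joint pad above 0.005 m and not (z of pin_foot in the frame of guide below 0.017 m and x of pin_foot in the frame of guide between -0.015 and 0.015 m and y of pin_foot in the frame of guide between -0.06 and 0.09 m)).
It fails at once if the pin is forced against the guide with more than 70 N (contact force between pin and bed above 70 N).
It fails at once if a boot is shoved more than 40 mm (distance of any of boot_left, boot_right from where it was at the start of the episode above 0.04 m).
Of jar_105, jar_90, jar_75, jar_60 only 3 to 4 are there at a start; the rules pass over those that are not, and their reading is None.
At some moment in a run one of jar_105, jar_90, jar_75, jar_60 may be knocked a few centimetres aside while the robot is not near it.
It also fails if it takes over 210 s, if anything falls off the work surface, if the arm or the gripper's body presses on something with over 40 N, if the wrist force passes 120 N, or if a joint passes its speed limit or range.

## Robot

A 6-joint arm with a two-finger parallel gripper is mounted at the origin on the work surface. World frame = base frame: x ahead of the robot, y to its left, z up, the work surface at z = 0. Lengths are in mm, angles in rad, forces in N, time in s.
With the tool pointing down it reaches from about 350 to 875 mm from the base axis. Payload 4.2 kg.
Tool frame: the origin (TCP) lies midway between the tips of the shut fingers; the grasp point (between the pads) lies 19 mm behind it; z points along the fingers, y is the line along which they close (so a half turn about z gives the same grasp; the last joint's range is limited). The gripper opens to 85 mm and grips with 20 to 120 N. Pads are 22 mm wide; open, the fingers measure 114 mm over their backs; the gripper's body (76 mm by 85 mm) begins 54 mm behind the grasp point. The pads swing forward as they close: fully open they stand 13 mm farther back than shut.
Start: joints at [1.441, 0.385, 0.008, 0, -1.194, -0.259], TCP at [236.891, 578.344, 231.312] pointing down, gripper open.
Joint ranges: [-3.14, 3.14], [-1.21, 2.06], [-1.07, 1.41], [-3.16, 2.05], [-2.99, -0.16], [-3.1, 3.1]. Speed limits (rad/s): [2.79, 2.79, 3.14, 3.14, 3.14, 3.14].

## Interface

Orientations are given as a unit quaternion [x, y, z, w].
In Python, from bench import sensors, get_image, camera_params, job_done gives the robot as it stands.
- The arm moves only by the tool servo_tool, never from a script. Its argument "motion" is a list of rows, each an object with "travel": the shift along the tool's x, y, z as a fraction of full scale, a list of three; "rot": the turn, a rotation vector about the tool's x, y, z as a fraction of full scale, a list of three; "hand": the opening, from 0 (shut) to 1 (fully open). In form: [{"travel": [x, y, z], "rot": [wx, wy, wz], "hand": hand}, ...]. A call has 1 to 10 rows; each row shifts and turns the commanded pose from where the row before left it, along the tool's axes as they then stand; what a row does not reach is not made up. Full scale, the value 1, is 25 cm for a shift and 360 degrees for a turn. A row lasts 1/12 s, in which the tool goes at most 41.7 mm and 7.16 degrees, less where a joint would pass 70% of its speed; a pose out of reach is approached as far as the arm can. A call with a number of a shift or a turn outside -1 to 1 is refused whole. A call with a gripper value outside its range is refused whole. The fingers move at their own pace and stop on an object; the grip force is fixed at half the most. Time passes only in rows, so rows that do not move let the fingers close. It gives the time, the measured TCP pose, the force, the opening and the grip force at its end, in the units of the state.
- sensors.read_state(): the state, without advancing time (a new reading comes with each control period).
- get_image(name): name is "side" or "top" or "wrist"; returns (picture, depth): 400x640x3 uint8, red, green, blue; 400x640 float32, mm along the optical axis (not along the pixel's ray), 0 where there is no reading.
- camera_params(name): a dict with "camera_matrix" (3x3 intrinsics, pixels), "R" (3x3) and "t" (3): a world point X has camera coordinates R X + t; the wrist camera has in their place "mount" (4x4, takes a point from camera to tool coordinates, whose origin is the TCP and whose axes are the flange's). Camera axes: x right, y down, z forward; pixel columns grow to the right and rows downward; lengths in mm; the calibration is good to about 2 mm. A picture is of the moment at which its call begins: read the wrist's pose just before it. camera_params takes no time and is no camera call.
- job_done(): hands the job in; it is judged then, once.
The state is a dict: "clock": time; "joints": joint angles; "joint_vel": joint speeds; "joint_efforts": joint torques, N m; "position": TCP position; "ee_rot": TCP orientation; "contact_force": force on the tool from outside, world axes, zero at the start; "wrist_torque": the same for the moment, N m; "gripper_width": finger opening in mm; "grasp_force": force on a finger pad.
Only numpy, scipy, OpenCV 4.12 (cv2) and the standard library are available. Lean on these libraries where they do the work, as an engineer would, in place of code of your own. Each camera call takes 0.05 s, during which the arm holds its last target. There are 200 camera calls.

## Working session

There is one attempt and no reset: what is moved stays moved. The work goes in short steps, Python scripts to look and compute and a tool call to move; the robot and the scene stay as the last step left them, time stands still between calls to the robot, and variables do not carry over. Pictures are saved under pics/ and viewed, at most 14 in all, crops included, and the job is handed in when it is done.

Besides the shell and the picture viewer there is one more tool, called after "Request:" as name(argument=value, ...) on one line, values as JSON. servo_tool: Moves the arm, as the interface text tells. Its arguments: {"type":"object","properties":{"motion":{"type":"array"}},"required":["motion"]}

```bash
ls; mkdir -p pics
python3 - <<'E'
from bench import *
import cv2,json
import numpy as np
for n in("top","side"):
    im,d=get_image(n); cv2.imwrite(f"pics/{n}0.png",im[...,::-1]); np.savez(f"{n}0.npz",im=im,d=d)
for n in("top","side","wrist"): print(n,camera_params(n))
print(sensors.read_state())
E
```

```text
pics
top {'camera_matrix': array([[442.85442942,   0.        , 313.24561036],
       [  0.        , 442.85442942, 208.79634212],
       [  0.        ,   0.        ,   1.        ]]), 'R': array([[ 0.011213  , -0.99985602, -0.01273602],
       [-0.99483126, -0.00986934, -0.10106116],
       [ 0.10092091,  0.01380339, -0.99479869]]), 't': array([  -4.64314463,  491.12566138, 1182.32220006])}
side {'camera_matrix': array([[441.19601437,   0.        , 320.15652661],
       [  0.        , 441.19601437, 200.92358538],
       [  0.        ,   0.        ,   1.        ]]), 'R': array([[ 9.89797430e-01, -1.42480354e-01,  6.29851636e-04],
       [-1.06794456e-01, -7.44802687e-01, -6.58683461e-01],
       [ 9.43185680e-02,  6.51895932e-01, -7.52419897e-01]]), 't': array([-481.08722311,   86.51389449, 1306.10018908])}
wrist {'camera_matrix': array([[360.58123223,   0.        , 317.93497154],
       [  0.        , 360.58123223, 202.67765718],
       [  0.        ,   0.        ,   1.        ]]), 'mount': array([[ 1.04779081e-03, -9.44714718e-01, -3.27891755e-01,
         8.51324107e+01],
       [ 9.
[... 265 characters left out ...]
nts': array([ 1.44058302e+00,  3.85505090e-01,  6.78222663e-03, -4.42891272e-04,
       -1.19406191e+00, -2.58583835e-01]), 'joint_vel': array([-0.00122842, -0.00174636,  0.00384037,  0.00157089,  0.00066865,
        0.00192437]), 'joint_efforts': array([-2.70989631e-04, -3.93321347e+01,  1.88927776e+01,  4.19796109e+00,
       -2.61112807e-03,  4.10695904e-06]), 'position': array([236.71468673, 577.86560041, 230.32220784]), 'ee_rot': array([ 9.81147743e-01, -1.93256500e-01, -1.41640247e-04,  1.00537836e-03]), 'contact_force': array([ 0.05481513, -0.21690511, -0.47052182]), 'wrist_torque': array([-0.0028326 , -0.03711825, -0.07138287]), 'grasp_force': 0.0, 'gripper_width': 85.69382805336619}
```

View pics/top0.png

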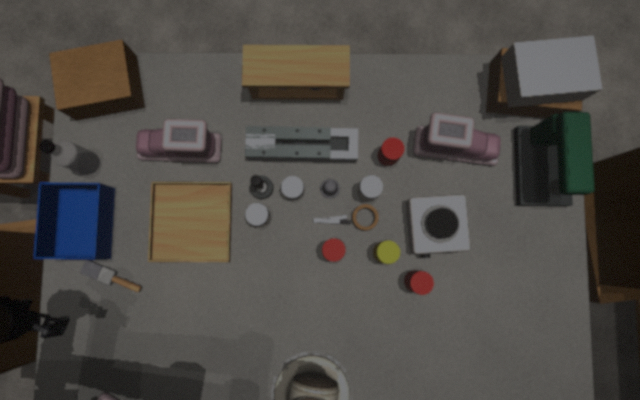

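View pics/side0.png

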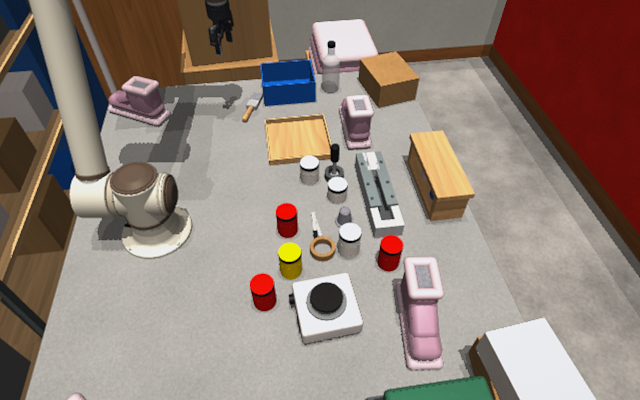

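The top view shows three white jars at (292,188), (257,215), (371,187), with the red and yellow look-alikes excluded by colour. It also shows:
- pin in its stand at (260,187)
- guide along y with its mouth at (340,144)
- mixer at (440,223)
- tray at (191,222)
- thread at (331,188)

Next I'll measure these positions from depth.

```bash
cat > h.py <<'E'
import numpy as np,cv2
from bench import *
from scipy.spatial.transform import Rotation as Rn
def cloud(name,im=None,d=None):
    """world point per pixel"""
    p=camera_params(name)
    if name=="wrist":
        s=sensors.read_state(); M=p["mount"]; Rt=Rn.from_quat(s["ee_rot"]).as_matrix()
        R=Rt@M[:3,:3]; t=Rt@M[:3,3]+s["position"]
    else: R=p["R"].T; t=-R@p["t"]
    if d is None: im,d=get_image(name)
    K=p["camera_matrix"]; v,u=np.mgrid[:400,:640]
    c=np.stack([(u-K[0,2])/K[0,0]*d,(v-K[1,2])/K[1,1]*d,d],-1)
    return im,d,c@R.T+t
def ray(name,u,v,z):
    p=camera_params(name);K=p["camera_matrix"]
    if name=="wrist":
        s=sensors.read_state(); M=p["mount"]; Rt=Rn.from_quat(s["ee_rot"]).as_matrix()
        R=Rt@M[:3,:3]; t=Rt@M[:3,3]+s["position"]
    else: R=p["R"].T; t=-R@p["t"]
    r=R@np.array([(u-K[0,2])/K[0,0],(v-K[1,2])/K[1,1],1]); return t+r*(z-t[2])/r[2]
E
python3 - <<'E'
from h import *
np.set_printoptions(precision=1,suppress=True)
a=np.load("top0.npz");im,d,P=cloud("top",a["im"],a["d"])
print("table z",np.median(P[300:340,350:500,2]))
hsv=cv2.cvtColor(im,cv2.COLOR_RGB2HSV)
for n,(u,v) in dict(jA=(292,188),jB=(257,215),jC=(371,187),thread=(331,188),pin=(258,182),tape=(365,217),r1=(392,152),r2=(334,250),y=(388,252),r3=(421,283)).items():
    w=P[v-16:v+17,u-16:u+17].reshape(-1,3)
    zt=np.percentile(w[:,2],99) if n!="pin" else w[:,2].max()
    q=w[abs(w[:,2]-zt)<8]; c,r=cv2.minEnclosingCircle(q[:,:2].astype(np.float32))
    print(n,"top z",round(float(zt),1),"mean",q.mean(0),"circ",np.array(c),r,len(q),im[v,u])
def rect(n,u0,u1,v0,v1,lo,hi):
    w=P[v0:v1,u0:u1].reshape(-1,3);q=w[(w[:,2]>lo)&(w[:,2]<hi)]
    print(n,cv2.minAreaRect(q[:,:2].astype(np.float32)),len(q))
rect("guide",240,365,120,168,46,64); rect("mixer",402,475,190,258,52,68); rect("pad",415,468,195,250,80,100); rect("tray",145,236,178,268,18,35); rect("bootL",130,230,110,165,10,200)
print(P[144,250:362:4,2]); print(P[144,262],P[144,340])
rect("bootR",405,505,105,165,10,200)
E
```

```text
table z -1.8295590582932846
jA top z 62.9 mean [547.2  57.2  58.5] circ [547.4  57.2] 30.187114715576172 361 [124 126 128]
jB top z 77.5 mean [472.1 147.9  73.5] circ [472.5 148.5] 30.279523849487305 390 [124 125 126]
jC top z 93.0 mean [ 545.9 -149.9   88.4] circ [ 546.2 -150.2] 29.900705337524414 387 [124 125 128]
thread top z 55.3 mean [552.7 -45.   51.4] circ [552.5 -45.3] 15.761018753051758 102 [83 82 84]
pin top z 1225.7 mean [ 369.3  -16.1 1225.7] circ [369.3 -16.1] 9.999999747378752e-05 6 [42 41 39]
tape top z 26.9 mean [ 471.2 -142.1   22.4] circ [ 472.1 -141.6] 35.67264938354492 239 [93 91 87]
r1 top z 91.9 mean [ 647.  -206.5   88. ] circ [ 647.1 -207.2] 30.447202682495117 398 [123  42  40]
r2 top z 92.4 mean [381.8 -53.6  88.5] circ [381.7 -53.5] 29.988929748535156 418 [122  46  43]
y top z 92.2 mean [ 377.8 -193.2   88.2] circ [ 377.6 -193.2] 29.87675666809082 412 [122 122  47]
r3 top z 92.7 mean [ 300.5 -277.5   88.4] circ [ 300.2 -277.2] 30.315610885620117 419 [121  44  42]
guide ((671.1415405273438, 34.78754425048828), (303.1544494628906, 86.21414947509766), 89.61504364013672) 2616
mixer ((453.0748291015625, -333.0797424316406), (148.850830078125, 149.3680877685547), 4.207561492919922) 2350
pad ((452.9888916015625, -333.1588134765625), (78.8428955078125, 77.8509292602539), 44.03726577758789) 760
tray ((455.62603759765625, 339.0425109863281), (220.02481079101562, 221.73023986816406), 0.5215882062911987) 651
bootL ((665.3847045898438, 377.8487243652344), (232.98233032226562, 83.876708984375), 88.5586929321289) 3053
[1225.7   54.2   54.5   54.3   54.5   58.1   50.6   53.3   19.9   11.9
   10.2   22.8   21.4   22.6   22.1   26.1   17.4   22.1   20.8   16.1
   22.9   24.5   20.4   18.8   23.4   46.9   43.3    1.8]
[662.8 140.6  54.3] [672.7 -71.5  21.8]
bootR ((715.9317626953125, -401.97412109375), (237.46237182617188, 168.9956512451172), 82.48997497558594) 3362
```

Run:
```python
from h import *
np.set_printoptions(precision=1,suppress=True)
a=np.load("top0.npz");im,d,P=cloud("top",a["im"],a["d"])
w=P[170:200,245:275].reshape(-1,3);
for lo,hi in((120,145),(20,32)):
    q=w[(w[:,2]>lo)&(w[:,2]<hi)];print("pin/stand",lo,cv2.minEnclosingCircle(q[:,:2].astype(np.float32)),q.mean(0),len(q))
for u in range(272,350,3): print(u,P[144,u,1].round(),P[140:149,u,2].round())
# side check
b=np.load("side0.npz");im2,d2,Q=cloud("side",b["im"],b["d"])
for n,x,y in(("jA",547,57),("jB",472,148),("jC",546,-150),("pin",547,140)):
    m=(np.hypot(Q[...,0]-x,Q[...,1]-y)<45); zt=np.percentile(Q[m][:,2],99)
    q=Q[m]; q=q[q[:,2]>zt-8]; print(n,zt,q.mean(0),cv2.minEnclosingCircle(q[:,:2].astype(np.float32)),len(q))
w=Q.reshape(-1,3)
def rect(n,x0,x1,y0,y1,lo,hi):
    q=w[(w[:,0]>x0)&(w[:,0]<x1)&(w[:,1]>y0)&(w[:,1]<y1)&(w[:,2]>lo)&(w[:,2]<hi)];print(n,cv2.minAreaRect(q[:,:2].astype(np.float32)),len(q))
rect("guide",600,735,-140,210,46,64);rect("pad",400,510,-390,-280,80,100)
cv2.imwrite("pics/crop.png",cv2.resize(im2[140:300,250:410,::-1],None,fx=3.7,fy=3.7,interpolation=cv2.INTER_CUBIC))
```

```text
pin/stand 120 ((551.8685302734375, 145.14248657226562), 14.052515983581543) [551.5 144.  132.3] 100
pin/stand 20 ((552.6776123046875, 144.50152587890625), 31.51152229309082) [547.9 140.5  23.6] 204
272 114.0 [51. 54. 51. 54. 52. 56. 55. 55. 57.]
275 105.0 [47. 44. 52. 49. 57. 56. 53. 57. 52.]
278 97.0 [21. 26. 20. 22. 53. 54. 52. 56. 59.]
281 89.0 [24. 23. 24. 29. 55. 54. 53. 51. 50.]
284 85.0 [10. 11.  7. 12. 10. 57. 54. 51. 54.]
287 76.0 [ 6. 11.  5.  8.  9. 54. 52. 55. 54.]
290 68.0 [ 2. 11. 10. 12. 10. 53. 54. 55. 50.]
293 59.0 [ 9. 11.  8.  8. 11. 50. 55. 54. 55.]
296 51.0 [26. 22. 19. 21. 19. 58. 54. 53. 53.]
299 42.0 [28. 23. 23. 23. 25. 53. 53. 54. 52.]
302 34.0 [25. 21. 17. 21. 23. 51. 54. 55. 57.]
305 26.0 [24. 23. 24. 19. 20. 55. 51. 56. 59.]
308 17.0 [19. 22. 24. 24. 23. 55. 54. 56. 54.]
311 9.0 [18. 24. 23. 25. 25. 54. 51. 52. 54.]
314 1.0 [22. 21. 23. 23. 17. 54. 52. 55. 52.]
317 -8.0 [20. 26. 20. 23. 23. 54. 56. 57. 52.]
320 -16.0 [20. 20. 23. 20. 23. 51. 52. 54. 55.]
323 -24.0 [23. 17. 23. 18. 21. 56. 53. 52. 54.]
326 -33.0 [21. 21. 25. 23. 16. 55. 54. 56. 54.]
329 -4
[... 271 characters left out ...]
. 19. 21.]
347 -91.0 [23. 18. 24. 23. 24. 24. 21. 23. 21.]
jA 63.79844153374584 [547.7  56.1  59.8] ((549.62548828125, 56.913856506347656), 32.11740493774414) 231
jB 78.83211675685003 [472.4 147.5  75. ] ((472.0516357421875, 148.09938049316406), 31.9420166015625) 206
jC 93.31004180316565 [ 546.3 -150.9   89.7] ((546.7869262695312, -149.6962127685547), 31.66977310180664) 318
pin 136.97078960683902 [552.2 143.4 134.1] ((552.6865844726562, 144.28993225097656), 14.032010078430176) 53
guide ((671.1016845703125, 35.4298095703125), (309.7395324707031, 85.908447265625), 89.52894592285156) 1695
pad ((453.6500549316406, -333.7092590332031), (80.26602172851562, 75.4162826538086), 82.38114929199219) 784
```

View pics/crop.png

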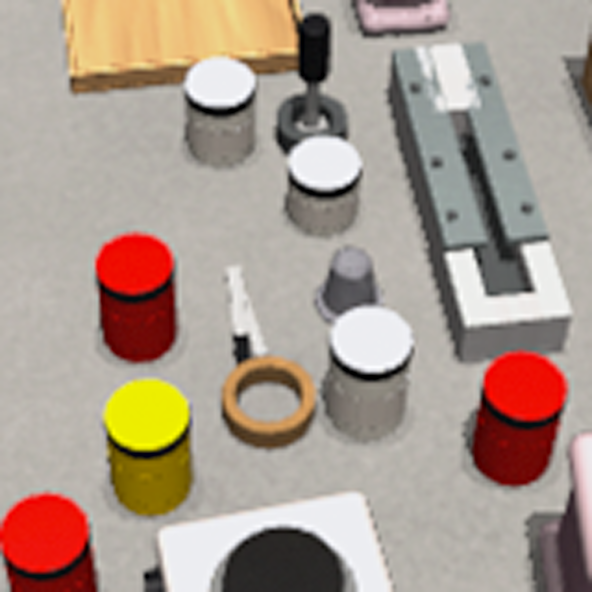

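The crop confirms the three white jars: the 90 mm at crop (370,370), the 75 mm at (220,110) and the 60 mm at (325,185). There is no 105 mm jar. The red and yellow ones are the look-alikes. The notch shows through the slit at about world y 55–87. I'll go above the pin first.

Request:
servo_tool(motion=[{"travel":[0,0,0],"rot":[0,0,-0.0155],"hand":1},{"travel":[0,0,0],"rot":[0,0,-0.0155],"hand":1},{"travel":[0,0,0],"rot":[0,0,-0.0155],"hand":1},{"travel":[0,0,0],"rot":[0,0,-0.0155],"hand":1},{"travel":[0.09,0.124,0],"rot":[0,0,0],"hand":1},{"travel":[0.09,0.124,0],"rot":[0,0,0],"hand":1},{"travel":[0.09,0.124,0],"rot":[0,0,0],"hand":1},{"travel":[0.09,0.124,0],"rot":[0,0,0],"hand":1},{"travel":[0.09,0.124,0],"rot":[0,0,0],"hand":1},{"travel":[0.09,0.124,0],"rot":[0,0,0],"hand":1}])

```text
clock: 0.93
position: [372.5, 390.6, 231.0]
ee_rot: [1.0, 0.001, -0.0, 0.0]
contact_force: [0.3, 0.8, 0.3]
gripper_width: 85.5
grasp_force: 0.0
```

Request:
servo_tool(motion=[{"travel":[0.09,0.124,0],"rot":[0,0,0],"hand":1},{"travel":[0.09,0.124,0],"rot":[0,0,0],"hand":1},{"travel":[0.09,0.124,0],"rot":[0,0,0],"hand":1},{"travel":[0.09,0.124,0],"rot":[0,0,0],"hand":1},{"travel":[0.09,0.124,0],"rot":[0,0,0],"hand":1},{"travel":[0.09,0.124,0],"rot":[0,0,0],"hand":1},{"travel":[0.09,0.124,0],"rot":[0,0,0],"hand":1},{"travel":[0.09,0.124,0],"rot":[0,0,0],"hand":1},{"travel":[0,0,0],"rot":[0,0,0],"hand":0.6},{"travel":[0,0,0],"rot":[0,0,0],"hand":0.6}])

```text
clock: 1.77
position: [552.7, 142.7, 230.4]
ee_rot: [1.0, -0.002, -0.001, 0.0]
contact_force: [-1.2, 0.4, -0.2]
gripper_width: 63.8
grasp_force: 0.0
```

```bash
cat > st.py <<'E'
from h import *
np.set_printoptions(precision=1,suppress=True)
s=sensors.read_state(); R=Rn.from_quat(s["ee_rot"]).as_matrix()
print(s["clock"],s["position"],"x",R[:,0].round(3),"z",R[:,2].round(3),"F",s["contact_force"],s["gripper_width"],s["grasp_force"],s["joints"].round(2))
E
python3 st.py
python3 - <<'E'
from h import *
np.set_printoptions(precision=1,suppress=True)
im,d,P=cloud("wrist"); w=P.reshape(-1,3); ok=(d.ravel()>0)
m=ok&(np.hypot(w[:,0]-552,w[:,1]-144)<35)&(w[:,2]>125)&(w[:,2]<145)
print(w[m].mean(0),cv2.minEnclosingCircle(w[m][:,:2].astype(np.float32)),m.sum())
m=ok&(np.hypot(w[:,0]-552,w[:,1]-144)<45)&(w[:,2]>20)&(w[:,2]<30)
print(w[m].mean(0),cv2.minEnclosingCircle(w[m][:,:2].astype(np.float32)),m.sum())
E
```

```text
1.7667 [552.7 142.7 230.4] x [ 1. -0. -0.] z [-0. -0. -1.] F [-1.2  0.4 -0.2] 63.81576548637543 0.0 [ 0.5  0.3 -0.1 -0.  -1.1  1. ]
[556.1 146.6 133.2] ((554.6583251953125, 146.6717987060547), 13.766853332519531) 1201
[562.8 146.6  23.7] ((554.6846313476562, 146.86962890625), 31.901941299438477) 1694
```

Request:
servo_tool(motion=[{"travel":[0.003,-0.01,0],"rot":[0,0,0],"hand":0.6},{"travel":[0,0,0.14],"rot":[0,0,0],"hand":0.6},{"travel":[0,0,0.14],"rot":[0,0,0],"hand":0.6},{"travel":[0,0,0.14],"rot":[0,0,0],"hand":0.6},{"travel":[0,0,0.14],"rot":[0,0,0],"hand":0.6},{"travel":[0,0,0],"rot":[0,0,0],"hand":0},{"travel":[0,0,0],"rot":[0,0,0],"hand":0},{"travel":[0,0,0],"rot":[0,0,0],"hand":0},{"travel":[0,0,0],"rot":[0,0,0],"hand":0},{"travel":[0,0,0],"rot":[0,0,0],"hand":0}])

```text
clock: 2.65
position: [554.0, 148.0, 93.6]
ee_rot: [1.0, 0.001, 0.002, -0.001]
contact_force: [0.6, 0.1, -0.8]
gripper_width: 26.6
grasp_force: 58.9
```

Request:
servo_tool(motion=[{"travel":[0,0,0],"rot":[0,0,0],"hand":0},{"travel":[0,0,0],"rot":[0,0,0],"hand":0}])

```text
clock: 2.82
position: [553.3, 147.3, 92.4]
ee_rot: [1.0, 0.0, 0.001, -0.001]
contact_force: [0.3, -1.6, -1.5]
gripper_width: 26.4
grasp_force: 58.9
```

Request:
servo_tool(motion=[{"travel":[0,0,-0.113],"rot":[0,0,0],"hand":0},{"travel":[0,0,-0.113],"rot":[0,0,0],"hand":0},{"travel":[0,0,-0.113],"rot":[0,0,0],"hand":0},{"travel":[0.067,0.123,0],"rot":[0,0,0],"hand":0},{"travel":[0.067,0.123,0],"rot":[0,0,0],"hand":0},{"travel":[0.067,0.123,0],"rot":[0,0,0],"hand":0},{"travel":[0.067,0.123,0],"rot":[0,0,0],"hand":0},{"travel":[0.067,0.123,0],"rot":[0,0,0],"hand":0},{"travel":[0.067,0.123,0],"rot":[0,0,0],"hand":0},{"travel":[0.067,0.123,0],"rot":[0,0,0],"hand":0}])

```text
clock: 3.65
position: [670.9, -69.8, 176.4]
ee_rot: [1.0, 0.0, 0.0, -0.0]
contact_force: [0.4, -0.0, -1.4]
gripper_width: 26.5
grasp_force: 59.4
```

Request:
servo_tool(motion=[{"travel":[0,0,0],"rot":[0,0,0],"hand":0},{"travel":[0,0,0],"rot":[0,0,0],"hand":0}])

```text
clock: 3.82
position: [670.5, -70.1, 175.4]
ee_rot: [1.0, -0.001, -0.0, -0.0]
contact_force: [-0.9, -0.1, -1.9]
gripper_width: 26.9
grasp_force: 59.7
```

```bash
python3 st.py
python3 - <<'E'
from h import *
im,d,P=cloud("wrist"); np.savez("w1.npz",im=im,d=d,P=P); cv2.imwrite("pics/w1.png",im[...,::-1])
E
python3 st.py
```

```text
3.8167 [670.5 -70.1 175.4] x [ 1. -0. -0.] z [-0.  0. -1.] F [-0.9 -0.1 -1.9] 26.92437380058306 59.73246932029724 [ 0.1  0.5  0.1 -0.  -1.1  1.4]
3.8667 [670.1 -68.9 175.7] x [ 1. -0. -0.] z [-0.  0. -1.] F [-0.6  0.1 -1.2] 26.753929041582428 59.73247826099396 [ 0.1  0.5  0.1 -0.  -1.1  1.4]
```

View pics/w1.png

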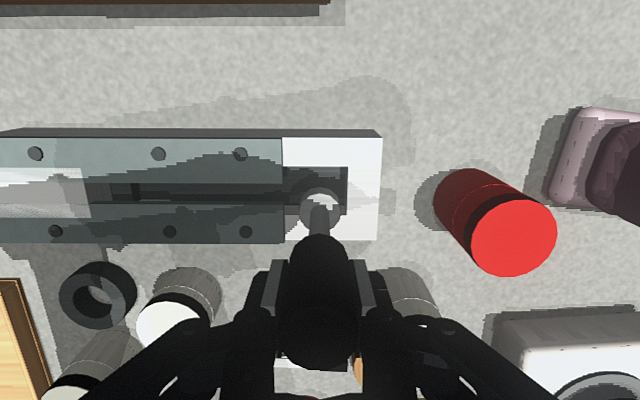

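The pin is held over the mouth, with its foot at (322,205) and the mouth spanning about (283–347, 165–210). I'll work out the relative offset.

Run:
```python
from h import *
np.set_printoptions(precision=1,suppress=True)
a=np.load("w1.npz");im,P,d=a["im"],a["P"],a["d"]
w=P.reshape(-1,3);c=im.reshape(-1,3).astype(float);ok=d.ravel()>0
# foot: steel near 670,-69, z 80..105
m=ok&(np.hypot(w[:,0]-670,w[:,1]+69)<25)&(w[:,2]>75)&(w[:,2]<106)
q=w[m];print("foot n",m.sum(),q.min(0),q.max(0)); q2=q[q[:,2]<102]
for z in range(78,106,4):
    k=q[(q[:,2]>=z)&(q[:,2]<z+4)]
    if len(k)>5: print(z,len(k),np.percentile(k[:,0],[2,98]),np.percentile(k[:,1],[2,98]))
# guide rim white z~48, x profile at mouth rows, y profile
m=ok&(w[:,2]>40)&(w[:,2]<65)&(abs(w[:,0]-671)<70)&(w[:,1]>-140)&(w[:,1]<200)
q=w[m];print("guide y end",np.percentile(q[:,1],[.2]),"x",[ (y,np.percentile(q[(abs(q[:,1]-y)<6)][:,0],[1,99]).round(1)) for y in(-105,-40,0,40,80,120)])
# channel floor in mouth
m=ok&(w[:,2]>15)&(w[:,2]<32)&(abs(w[:,0]-671)<30)&(w[:,1]>-100)&(w[:,1]<-40);q=w[m];print("mouth floor",np.percentile(q,[1,99],axis=0),np.median(q[:,2]))
m=ok&(w[:,2]>3)&(w[:,2]<16)&(abs(w[:,0]-671)<12)&(w[:,1]>-40)&(w[:,1]<110);q=w[m];print("notch",np.percentile(q,[1,10,90,99],axis=0),m.sum())
m=ok&(w[:,2]>18)&(w[:,2]<34)&(abs(w[:,0]-671)<12)&(w[:,1]>-40)&(w[:,1]<110);q=w[m];print("floor slit y hist",np.histogram(q[:,1],np.arange(-40,115,5)))
```

```text
foot n 1109 [662.7 -84.   85.5] [687.6 -56.5 105.9]
86 60 [676.9 687.3] [-83.  -57.8]
90 69 [677.7 687.5] [-82.8 -58. ]
94 85 [666.  687.6] [-83.5 -57.1]
98 855 [664.7 686.5] [-82.5 -57.4]
102 38 [674.7 679.8] [-75.9 -65. ]
guide y end [-116.7] x [(-105, array([630.9, 713.7])), (-40, array([631.1, 714.2])), (0, array([631.2, 714.5])), (40, array([631.3, 714.8])), (80, array([632.2, 715.1])), (120, array([632.5, 715.2]))]
mouth floor [[651.9 -92.1  21.7]
 [686.3 -40.4  30.2]] 23.340250420826237
notch [[659.1  64.2   7.8]
 [660.   67.2   8.5]
 [667.5  90.1  11.3]
 [668.2  90.9  14.8]] 337
floor slit y hist (array([ 84,  89,  87,  84,  87,  82,  83,  86,  85,  83,  83,  86,  86,
        83,  87,  85,  84,  82,  90,  54,   0,   0,   0,   0,   0,  11,
       116,  86,  86, 185]), array([-40, -35, -30, -25, -20, -15, -10,  -5,   0,   5,  10,  15,  20,
        25,  30,  35,  40,  45,  50,  55,  60,  65,  70,  75,  80,  85,
        90,  95, 100, 105, 110]))
```

Request:
servo_tool(motion=[{"travel":[-0.004,-0.014,0],"rot":[0,0,0],"hand":0},{"travel":[0,0,0.1],"rot":[0,0,0],"hand":0},{"travel":[0,0,0.1],"rot":[0,0,0],"hand":0},{"travel":[0,0,0.016],"rot":[0,0,0],"hand":0},{"travel":[0,0,0],"rot":[0,0,0],"hand":0},{"travel":[0,0,0],"rot":[0,0,0],"hand":0}])

```text
clock: 4.37
position: [669.9, -63.7, 123.3]
ee_rot: [1.0, 0.001, 0.001, 0.0]
contact_force: [-0.1, -0.4, -0.8]
gripper_width: 26.8
grasp_force: 59.7
```

Request:
servo_tool(motion=[{"travel":[0,0,0.004],"rot":[0,0,0],"hand":0},{"travel":[0,0,0.004],"rot":[0,0,0],"hand":0},{"travel":[0,0,0],"rot":[0,0,0],"hand":0}])

```text
clock: 4.62
position: [669.9, -64.4, 121.2]
ee_rot: [1.0, 0.0, 0.001, -0.0]
contact_force: [-0.1, 1.1, -2.7]
gripper_width: 27.2
grasp_force: 59.7
```

Request:
servo_tool(motion=[{"travel":[0,0,0.004],"rot":[0,0,0],"hand":0},{"travel":[0,0,0.004],"rot":[0,0,0],"hand":0},{"travel":[0,0,0],"rot":[0,0,0],"hand":0}])

```text
clock: 4.87
position: [669.3, -64.7, 118.0]
ee_rot: [1.0, 0.0, -0.0, -0.0]
contact_force: [0.3, -0.7, -1.3]
gripper_width: 26.9
grasp_force: 59.7
```

Request:
servo_tool(motion=[{"travel":[0.0004,-0.0626,0],"rot":[0,0,0],"hand":0},{"travel":[0.0004,-0.0626,0],"rot":[0,0,0],"hand":0},{"travel":[0.0004,-0.0626,0],"rot":[0,0,0],"hand":0},{"travel":[0,0,0],"rot":[0,0,0],"hand":0}])

```text
clock: 5.2
position: [669.9, -13.8, 118.1]
ee_rot: [1.0, 0.002, 0.0, -0.0]
contact_force: [-0.9, -0.2, -1.6]
gripper_width: 26.8
grasp_force: 59.7
```

Request:
servo_tool(motion=[{"travel":[0.0004,-0.0626,0],"rot":[0,0,0],"hand":0},{"travel":[0.0004,-0.0626,0],"rot":[0,0,0],"hand":0},{"travel":[0.0004,-0.0626,0],"rot":[0,0,0],"hand":0},{"travel":[0.0004,-0.0626,0],"rot":[0,0,0],"hand":0},{"travel":[0.0004,-0.0626,0],"rot":[0,0,0],"hand":0},{"travel":[0.0004,-0.0626,0],"rot":[0,0,0],"hand":0},{"travel":[0,0,0],"rot":[0,0,0],"hand":0},{"travel":[0,0,0],"rot":[0,0,0],"hand":0}])

```text
clock: 5.87
position: [670.1, 77.9, 118.0]
ee_rot: [1.0, 0.001, -0.0, 0.0]
contact_force: [1.2, -0.1, -0.5]
gripper_width: 26.7
grasp_force: 59.7
```

Request:
servo_tool(motion=[{"travel":[0,0,0.006],"rot":[0,0,0],"hand":0},{"travel":[0,0,0.006],"rot":[0,0,0],"hand":0},{"travel":[0,0,0],"rot":[0,0,0],"hand":0}])

```text
clock: 6.12
position: [669.9, 75.6, 114.5]
ee_rot: [1.0, -0.0, -0.001, 0.0]
contact_force: [0.0, 0.1, -2.4]
gripper_width: 27.0
grasp_force: 59.7
```

Request:
servo_tool(motion=[{"travel":[0,0,0.006],"rot":[0,0,0],"hand":0},{"travel":[0,0,0.006],"rot":[0,0,0],"hand":0},{"travel":[0,0,0],"rot":[0,0,0],"hand":0}])

```text
clock: 6.37
position: [669.9, 75.8, 111.6]
ee_rot: [1.0, 0.0, -0.0, 0.0]
contact_force: [-0.2, -0.7, -1.8]
gripper_width: 26.9
grasp_force: 59.7
```

Request:
servo_tool(motion=[{"travel":[0,0,0.008],"rot":[0,0,0],"hand":0},{"travel":[0,0,0.008],"rot":[0,0,0],"hand":0},{"travel":[0,0,0.008],"rot":[0,0,0],"hand":0},{"travel":[0,0,0],"rot":[0,0,0],"hand":0}])

```text
clock: 6.7
position: [669.8, 76.2, 105.4]
ee_rot: [1.0, 0.0, -0.001, 0.0]
contact_force: [0.6, -0.6, -2.3]
gripper_width: 26.6
grasp_force: 59.7
```

Request:
servo_tool(motion=[{"travel":[0,0,0.004],"rot":[0,0,0],"hand":0},{"travel":[0,0,0.004],"rot":[0,0,0],"hand":0},{"travel":[0,0,0],"rot":[0,0,0],"hand":0}])

```text
clock: 6.95
position: [670.2, 76.2, 103.9]
ee_rot: [1.0, 0.0, -0.0, 0.0]
contact_force: [0.3, 0.1, -1.3]
gripper_width: 26.6
grasp_force: 59.7
```

Request:
servo_tool(motion=[{"travel":[0,0,0],"rot":[0,0,0],"hand":0.6},{"travel":[0,0,0],"rot":[0,0,0],"hand":0.6},{"travel":[0,0,0],"rot":[0,0,0],"hand":0.6},{"travel":[0,0,0],"rot":[0,0,0],"hand":0.6},{"travel":[0,0,0],"rot":[0,0,0],"hand":0.6},{"travel":[0,0,-0.08],"rot":[0,0,0],"hand":0.6},{"travel":[0,0,-0.14],"rot":[0,0,0],"hand":0.8},{"travel":[0,0,-0.14],"rot":[0,0,0],"hand":1},{"travel":[0,0,-0.14],"rot":[0,0,0],"hand":1},{"travel":[0,0,0],"rot":[0,0,0],"hand":1}])

```text
clock: 7.78
position: [674.2, 76.6, 238.9]
ee_rot: [1.0, 0.001, 0.008, -0.001]
contact_force: [0.9, 0.9, 2.2]
gripper_width: 85.5
grasp_force: 0.0
```

Request:
servo_tool(motion=[{"travel":[-0.06,0.13,0],"rot":[0,0,0],"hand":1},{"travel":[-0.07,0.13,0],"rot":[0,0,0],"hand":1},{"travel":[-0.07,0.13,0],"rot":[0,0,0],"hand":1},{"travel":[-0.07,0.13,0],"rot":[0,0,0],"hand":1},{"travel":[-0.07,0.13,0],"rot":[0,0,0],"hand":1},{"travel":[-0.07,0.13,0],"rot":[0,0,0],"hand":1},{"travel":[-0.08,0.13,0],"rot":[0,0,0],"hand":1},{"travel":[0,0,0],"rot":[0,0,0],"hand":1}])

```text
clock: 8.45
position: [544.4, -155.4, 229.5]
ee_rot: [1.0, -0.002, -0.001, 0.0]
contact_force: [0.5, 0.4, -0.1]
gripper_width: 85.6
grasp_force: 0.0
```

```bash
cat > jars.py <<'E'
from h import *
np.set_printoptions(precision=1,suppress=True)
def find(name):
    im,d,P=cloud(name); hsv=cv2.cvtColor(im,cv2.COLOR_RGB2HSV)
    w=P
    lo=90 if name=="top" else 170
    m=((hsv[...,1]<40)&(hsv[...,2]>lo)&(w[...,2]>50)&(w[...,2]<220)&(w[...,0]>330)&(w[...,0]<620)&(abs(w[...,1])<460)&(d>0)).astype(np.uint8)
    n,lab,st,_=cv2.connectedComponentsWithStats(m)
    for i in range(1,n):
        if st[i,4]<100: continue
        q=w[lab==i]; zt=np.percentile(q[:,2],95); q=q[abs(q[:,2]-zt)<8]
        c,r=cv2.minEnclosingCircle(q[:,:2].astype(np.float32)); print(name,"z",zt.round(1),"c",np.round(c,1),"r",round(r,1),q.mean(0))
    return im,d,P
if __name__=="__main__":
    import sys
    for a in sys.argv[1:]:
        im,d,P=find(a)
        w=P.reshape(-1,3); q=w[(d.ravel()>0)&(np.hypot(w[:,0]-671,w[:,1]-73)<45)&(w[:,2]>75)&(w[:,2]<180)]
        if len(q): zt=q[:,2].max(); k=q[q[:,2]>zt-8]; print("pin top",zt,cv2.minEnclosingCircle(k[:,:2].astype(np.float32)),len(k))
        cv2.imwrite(f"pics/last_{a}.png",im[...,::-1])
E
python3 st.py; python3 jars.py top side wrist
```

```text
8.45 [ 544.4 -155.4  229.5] x [ 1. -0. -0.] z [-0. -0. -1.] F [ 0.5  0.4 -0.1] 85.58605626589276 0.0 [ 0.   0.3 -0.1  0.  -1.1  1.6]
top z 90.7 c [ 550.8 -151.9] r 26.1 [ 554.8 -149.9   87.9]
top z 62.7 c [ 452.2 -332.7] r 99.7 [ 452.1 -331.8   58.6]
top z 77.2 c [471.9 149.9] r 29.5 [471.9 149.7  73.6]
side z 77.9 c [472.3 150.3] r 29.7 [472.1 149.7  74.9]
side z 63.0 c [548.4  58.5] r 29.5 [550.9  58.9  59.9]
side z 93.3 c [ 558.3 -150.1] r 28.5 [ 560.8 -151.4   90.1]
side z 62.8 c [ 452.7 -334.2] r 101.6 [ 452.6 -341.6   59.5]
pin top 148.31279468146272 ((669.9578857421875, 74.7723617553711), 14.05070686340332) 50
wrist z 60.0 c [549.9  58.9] r 29.5 [553.6  62.3  58.9]
wrist z 90.0 c [ 560.1 -152.4] r 26.8 [ 565.3 -152.6   88.9]
wrist z 59.8 c [ 456.3 -332.4] r 100.6 [ 485.8 -336.5   58.4]
wrist z 90.0 c [ 525.  -151.5] r 18.2 [ 523.2 -152.6   88.8]
wrist z 74.8 c [471.3 141.4] r 28.1 [469.8 134.   73.7]
pin top 102.85835453187099 ((670.2984619140625, 67.16798400878906), 10.323606491088867) 167
```

View pics/last_side.png

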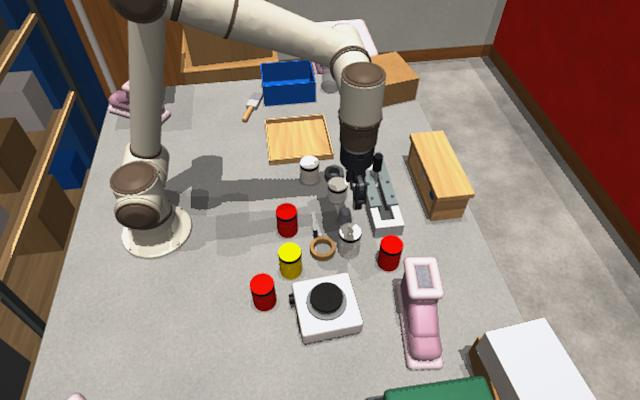

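The pin stands in the notch: its top is about 10 mm lower than it would be on the channel floor. I'll check the 90 mm jar's extents.

```bash
cat > ext.py <<'E'
from h import *
import sys
np.set_printoptions(precision=1,suppress=True)
n,x,y,lo,hi=sys.argv[1],*map(float,sys.argv[2:6])
im,d,P=cloud(n); w=P.reshape(-1,3)
m=(d.ravel()>0)&(np.hypot(w[:,0]-x,w[:,1]-y)<50)&(w[:,2]>lo)&(w[:,2]<hi); q=w[m]
print(n,len(q),np.percentile(q,[1,50,99],axis=0).tolist(),cv2.minEnclosingCircle(q[:,:2].astype(np.float32)))
if len(sys.argv)>6: cv2.imwrite(sys.argv[6],im[...,::-1])
E
python3 ext.py wrist 547 -151 82 96 pics/w2.png; python3 ext.py top 547 -151 82 100;python3 ext.py side 547 -151 84 100
```

```text
wrist 4086 [[520.8980335167131, -176.86142738562373, 85.19916004147733], [550.0449950860976, -148.66799786014445, 88.82446601966237], [577.16253002013, -121.00906419420859, 90.35743146292408]] ((548.2448120117188, -148.9620361328125), 30.24599266052246)
top 374 [[517.1638351425187, -177.85012539316455, 83.30287270759891], [543.1468735076999, -149.32655438212072, 87.79457681814347], [566.928792334406, -121.32850370790123, 93.42761695090367]] ((546.2340087890625, -150.2200469970703), 29.899831771850586)
side 332 [[518.4479890872769, -179.04480510142903, 84.46065515062178], [546.2455130622623, -152.53329894852078, 90.05721730221774], [573.9665690594393, -121.9132989871373, 93.39374309611769]] ((547.0018310546875, -151.1112518310547), 31.642995834350586)
```

View pics/w2.png

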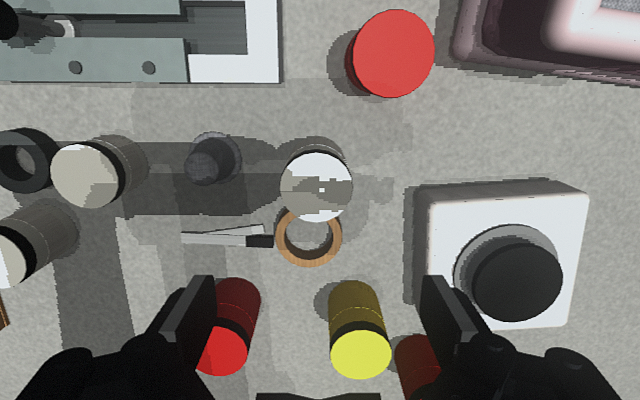

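The 90 mm jar at (316,185) is at about (547,-150). Grasp it.

Request:
servo_tool(motion=[{"travel":[0.01,-0.02,0],"rot":[0,0,0],"hand":1},{"travel":[0,0,0.15],"rot":[0,0,0],"hand":1},{"travel":[0,0,0.15],"rot":[0,0,0],"hand":1},{"travel":[0,0,0.15],"rot":[0,0,0],"hand":1},{"travel":[0,0,0.15],"rot":[0,0,0],"hand":1},{"travel":[0,0,0.15],"rot":[0,0,0],"hand":1},{"travel":[0,0,0],"rot":[0,0,0],"hand":1},{"travel":[0,0,0],"rot":[0,0,0],"hand":0},{"travel":[0,0,0],"rot":[0,0,0],"hand":0},{"travel":[0,0,0],"rot":[0,0,0],"hand":0}])

```text
clock: 9.58
position: [553.1, -146.2, 44.7]
ee_rot: [1.0, 0.001, 0.003, 0.0]
contact_force: [-0.1, -0.0, -1.5]
gripper_width: 59.1
grasp_force: 64.7
```

Request:
servo_tool(motion=[{"travel":[0,0,0],"rot":[0,0,0],"hand":0},{"travel":[0,0,0],"rot":[0,0,0],"hand":0}])

```text
clock: 9.75
position: [552.7, -146.1, 44.4]
ee_rot: [1.0, 0.001, 0.003, 0.0]
contact_force: [0.2, 0.9, 4.9]
gripper_width: 58.5
grasp_force: 64.8
```

Request:
servo_tool(motion=[{"travel":[0,0,-0.08],"rot":[0,0,0],"hand":0},{"travel":[0,0,-0.14],"rot":[0,0,0],"hand":0},{"travel":[0,0,-0.14],"rot":[0,0,0],"hand":0},{"travel":[0,0,-0.12],"rot":[0,0,0],"hand":0},{"travel":[-0.09,0.125,0],"rot":[0,0,0],"hand":0},{"travel":[-0.067,0.125,0],"rot":[0,0,0],"hand":0},{"travel":[-0.067,0.125,0],"rot":[0,0,0],"hand":0},{"travel":[-0.067,0.125,0],"rot":[0,0,0],"hand":0},{"travel":[-0.067,0.125,0],"rot":[0,0,0],"hand":0},{"travel":[-0.04,0.125,0],"rot":[0,0,0],"hand":0}])

```text
clock: 10.58
position: [448.5, -334.5, 162.0]
ee_rot: [1.0, 0.0, -0.0, -0.001]
contact_force: [1.3, -0.2, -2.1]
gripper_width: 58.9
grasp_force: 65.6
```

Request:
servo_tool(motion=[{"travel":[0,0,0],"rot":[0,0,0],"hand":0},{"travel":[0,0,0],"rot":[0,0,0],"hand":0}])

```text
clock: 10.75
position: [449.6, -335.0, 161.7]
ee_rot: [1.0, -0.002, 0.0, -0.0]
contact_force: [0.8, -0.4, -3.2]
gripper_width: 58.9
grasp_force: 65.9
```

```bash
python3 st.py; python3 ext.py side 455 -333 120 150 pics/s3.png; python3 ext.py top 453 -333 150 240
python3 - <<'E'
import cv2; im=cv2.imread("pics/s3.png"); cv2.imwrite("pics/s3c.png",cv2.resize(im[180:360,230:430],None,fx=3,fy=3))
E
```

```text
10.75 [ 449.6 -335.   161.7] x [ 1. -0.  0.] z [ 0.  0. -1.] F [ 0.8 -0.4 -3.2] 58.907262484034746 65.85322737693787 [-0.3  0.3 -0.2 -0.  -1.   1.9]
side 146 [[413.6854852614541, -365.2043450357181, 120.62052355934287], [436.9347533505383, -359.9887198717752, 133.522317178579], [467.7074292319079, -336.1451441894964, 148.73731503026676]] ((440.5420837402344, -344.398681640625), 28.374691009521484)
top 247 [[414.6888632812787, -344.1308005414126, 152.58260633090194], [428.69991849664825, -314.1969688061298, 204.39268754934346], [461.6350527410226, -293.6560080561692, 238.5680577320533]] ((439.27947998046875, -322.18194580078125), 34.10716247558594)
```

View pics/s3c.png

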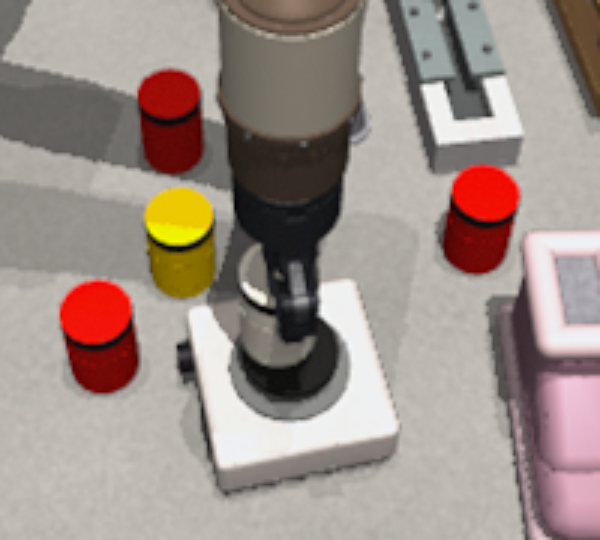

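The jar hangs about 5.5 mm in -x of the TCP, so I'll correct for that and lower to the pad.

Request:
servo_tool(motion=[{"travel":[0.036,-0.006,0],"rot":[0,0,0],"hand":0},{"travel":[0,0,0.06],"rot":[0,0,0],"hand":0},{"travel":[0,0,0.05],"rot":[0,0,0],"hand":0},{"travel":[0,0,0],"rot":[0,0,0],"hand":0},{"travel":[0,0,0.012],"rot":[0,0,0],"hand":0},{"travel":[0,0,0.012],"rot":[0,0,0],"hand":0},{"travel":[0,0,0],"rot":[0,0,0],"hand":0}])

```text
clock: 11.43
position: [461.2, -331.8, 129.2]
ee_rot: [1.0, 0.001, 0.001, 0.0]
contact_force: [0.5, 3.9, 5.6]
gripper_width: 58.9
grasp_force: 66.5
```

Request:
servo_tool(motion=[{"travel":[0,0,0.012],"rot":[0,0,0],"hand":0},{"travel":[0,0,0.012],"rot":[0,0,0],"hand":0},{"travel":[0,0,0],"rot":[0,0,0],"hand":0}])

```text
clock: 11.68
position: [461.3, -332.2, 123.9]
ee_rot: [1.0, 0.001, 0.002, 0.0]
contact_force: [0.1, 5.9, 8.9]
gripper_width: 59.1
grasp_force: 66.8
```

Request:
servo_tool(motion=[{"travel":[-0.004,0,0.012],"rot":[0,0,0],"hand":0},{"travel":[0,0,0.008],"rot":[0,0,0],"hand":0},{"travel":[0,0,0],"rot":[0,0,0],"hand":0}])

```text
clock: 11.93
position: [461.2, -332.4, 120.4]
ee_rot: [1.0, 0.001, 0.003, 0.001]
contact_force: [1.9, 6.9, 10.7]
gripper_width: 58.9
grasp_force: 67.5
```

Request:
servo_tool(motion=[{"travel":[0,0,0.008],"rot":[0,0,0],"hand":0},{"travel":[0,0,0],"rot":[0,0,0],"hand":0}])

```text
clock: 12.1
position: [461.4, -332.4, 120.3]
ee_rot: [1.0, 0.001, 0.003, 0.001]
contact_force: [-1.3, 8.8, 21.4]
gripper_width: 58.6
grasp_force: 68.3
```

Request:
servo_tool(motion=[{"travel":[0,0,0.002],"rot":[0,0,0],"hand":0},{"travel":[0,0,0],"rot":[0,0,0],"hand":0},{"travel":[0,0,0],"rot":[0,0,0],"hand":0},{"travel":[0,0,0],"rot":[0,0,0],"hand":0},{"travel":[0,0,0],"rot":[0,0,0],"hand":0},{"travel":[0,0,0],"rot":[0,0,0],"hand":0},{"travel":[0,0,0],"rot":[0,0,0],"hand":0},{"travel":[0,0,0],"rot":[0,0,0],"hand":0},{"travel":[0,0,0],"rot":[0,0,0],"hand":0}])

```text
clock: 12.85
position: [461.4, -332.4, 120.3]
ee_rot: [1.0, 0.001, 0.003, 0.001]
contact_force: [-2.4, 9.8, 21.9]
gripper_width: 59.2
grasp_force: 68.3
```

```bash
python3 st.py; python3 ext.py side 452 -334 82 165 pics/s4.png
python3 - <<'E'
import cv2; im=cv2.imread("pics/s4.png"); cv2.imwrite("pics/s4c.png",cv2.resize(im[200:360,240:420],None,fx=3.3,fy=3.3))
E
```

```text
12.85 [ 461.4 -332.4  120.3] x [1. 0. 0.] z [ 0. -0. -1.] F [-2.4  9.8 21.9] 59.197135608743594 68.2777726650238 [-0.3  0.4 -0.3  0.  -0.9  1.9]
side 340 [[425.5278112217763, -374.1716776744035, 83.51877739767806], [439.5621522144468, -355.043824859982, 125.4845920320459], [478.65896895601384, -315.14906771855755, 164.86559974438188]] ((450.2168884277344, -343.0155334472656), 35.40757369995117)
```

View pics/s4c.png

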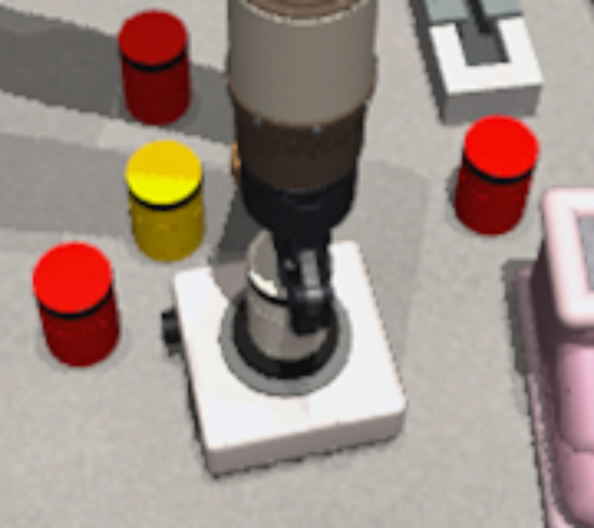

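Request:
servo_tool(motion=[{"travel":[0,0,0],"rot":[0,0,0],"hand":0},{"travel":[0,0,0],"rot":[0,0,0],"hand":0},{"travel":[0,0,0],"rot":[0,0,0],"hand":0},{"travel":[0,0,0],"rot":[0,0,0],"hand":0},{"travel":[0,0,0],"rot":[0,0,0],"hand":0},{"travel":[0,0,0],"rot":[0,0,0],"hand":0}])

```text
clock: 13.4
position: [461.4, -332.4, 120.3]
ee_rot: [1.0, 0.001, 0.003, 0.001]
contact_force: [-1.9, 10.4, 22.3]
gripper_width: 59.0
grasp_force: 68.3
```

Jar 90 was pressed upright on the pad centre for over 1 s. Carry it to the tray.

Request:
servo_tool(motion=[{"travel":[0,0,-0.06],"rot":[0,0,0],"hand":0},{"travel":[0,0,-0.1],"rot":[0,0,0],"hand":0},{"travel":[0,0,-0.1],"rot":[0,0,0],"hand":0},{"travel":[0.008,-0.1,0],"rot":[0,0,0],"hand":0},{"travel":[0.008,-0.15,0],"rot":[0,0,0],"hand":0},{"travel":[0.008,-0.15,0],"rot":[0,0,0],"hand":0},{"travel":[0.008,-0.15,0],"rot":[0,0,0],"hand":0},{"travel":[0.008,-0.15,0],"rot":[0,0,0],"hand":0},{"travel":[0.008,-0.15,0],"rot":[0,0,0],"hand":0},{"travel":[0.008,-0.15,0],"rot":[0,0,0],"hand":0}])

```text
clock: 14.23
position: [472.3, -80.9, 179.6]
ee_rot: [1.0, 0.0, 0.0, 0.0]
contact_force: [0.7, 0.4, -3.1]
gripper_width: 59.2
grasp_force: 66.1
```

Request:
servo_tool(motion=[{"travel":[0.008,-0.15,0],"rot":[0,0,0],"hand":0},{"travel":[0.008,-0.15,0],"rot":[0,0,0],"hand":0},{"travel":[0.008,-0.15,0],"rot":[0,0,0],"hand":0},{"travel":[0.008,-0.15,0],"rot":[0,0,0],"hand":0},{"travel":[0.008,-0.15,0],"rot":[0,0,0],"hand":0},{"travel":[0.008,-0.15,0],"rot":[0,0,0],"hand":0},{"travel":[0.008,-0.15,0],"rot":[0,0,0],"hand":0},{"travel":[0.008,-0.15,0],"rot":[0,0,0],"hand":0},{"travel":[0.008,-0.15,0],"rot":[0,0,0],"hand":0},{"travel":[0.008,-0.15,0],"rot":[0,0,0],"hand":0}])

```text
clock: 15.07
position: [492.1, 294.2, 179.4]
ee_rot: [1.0, 0.0, -0.0, 0.0]
contact_force: [0.6, -0.1, -3.1]
gripper_width: 58.7
grasp_force: 66.1
```

Request:
servo_tool(motion=[{"travel":[0.008,-0.15,0],"rot":[0,0,0],"hand":0},{"travel":[0,0,0],"rot":[0,0,0],"hand":0},{"travel":[0,0,0],"rot":[0,0,0],"hand":0}])

```text
clock: 15.32
position: [494.1, 331.8, 178.6]
ee_rot: [1.0, 0.002, -0.0, 0.001]
contact_force: [-0.5, -0.5, -3.4]
gripper_width: 58.5
grasp_force: 66.2
```

Request:
servo_tool(motion=[{"travel":[0.01,-0.107,0],"rot":[0,0,0],"hand":0},{"travel":[0.01,-0.107,0],"rot":[0,0,0],"hand":0},{"travel":[0,0,0.14],"rot":[0,0,0],"hand":0},{"travel":[0,0,0.14],"rot":[0,0,0],"hand":0},{"travel":[0,0,0.14],"rot":[0,0,0],"hand":0},{"travel":[0,0,0.07],"rot":[0,0,0],"hand":0},{"travel":[0,0,0],"rot":[0,0,0],"hand":0},{"travel":[0,0,0],"rot":[0,0,0],"hand":0}])

```text
clock: 15.98
position: [499.6, 382.3, 56.7]
ee_rot: [1.0, 0.0, -0.0, 0.001]
contact_force: [0.9, 0.4, -1.9]
gripper_width: 59.0
grasp_force: 66.4
```

Request:
servo_tool(motion=[{"travel":[0,0,0.006],"rot":[0,0,0],"hand":0},{"travel":[0,0,0.006],"rot":[0,0,0],"hand":0},{"travel":[0,0,0],"rot":[0,0,0],"hand":0}])

```text
clock: 16.23
position: [500.0, 384.0, 55.6]
ee_rot: [1.0, 0.0, 0.001, -0.001]
contact_force: [-0.4, -0.1, -3.7]
gripper_width: 58.7
grasp_force: 66.4
```

Request:
servo_tool(motion=[{"travel":[0,0,0.006],"rot":[0,0,0],"hand":0},{"travel":[0,0,0.006],"rot":[0,0,0],"hand":0},{"travel":[0,0,0],"rot":[0,0,0],"hand":0}])

```text
clock: 16.48
position: [499.3, 383.6, 51.2]
ee_rot: [1.0, 0.0, -0.0, -0.0]
contact_force: [-0.4, 0.9, -2.8]
gripper_width: 59.0
grasp_force: 66.4
```

Request:
servo_tool(motion=[{"travel":[0,0,0.006],"rot":[0,0,0],"hand":0},{"travel":[0,0,0],"rot":[0,0,0],"hand":0}])

```text
clock: 16.65
position: [499.5, 383.8, 49.6]
ee_rot: [1.0, 0.0, 0.0, -0.0]
contact_force: [-0.1, -0.8, -2.6]
gripper_width: 58.9
grasp_force: 66.7
```

Request:
servo_tool(motion=[{"travel":[0,0,0.004],"rot":[0,0,0],"hand":0},{"travel":[0,0,0],"rot":[0,0,0],"hand":1},{"travel":[0,0,0],"rot":[0,0,0],"hand":1},{"travel":[0,0,0],"rot":[0,0,0],"hand":1},{"travel":[0,0,0],"rot":[0,0,0],"hand":1},{"travel":[0,0,-0.1],"rot":[0,0,0],"hand":1},{"travel":[0,0,-0.16],"rot":[0,0,0],"hand":1},{"travel":[0,0,-0.16],"rot":[0,0,0],"hand":1},{"travel":[0,0,-0.16],"rot":[0,0,0],"hand":1},{"travel":[0,0,-0.12],"rot":[0,0,0],"hand":1}])

```text
clock: 17.48
position: [500.2, 384.1, 227.7]
ee_rot: [1.0, 0.001, 0.002, -0.001]
contact_force: [0.0, 1.1, 0.2]
gripper_width: 85.3
grasp_force: 0.0
```

Request:
servo_tool(motion=[{"travel":[-0.018,0.156,0],"rot":[0,0,0],"hand":1},{"travel":[-0.018,0.156,0],"rot":[0,0,0],"hand":1},{"travel":[-0.018,0.156,0],"rot":[0,0,0],"hand":1},{"travel":[-0.018,0.156,0],"rot":[0,0,0],"hand":1},{"travel":[-0.018,0.156,0],"rot":[0,0,0],"hand":1},{"travel":[-0.018,0.156,0],"rot":[0,0,0],"hand":1},{"travel":[0,0,0],"rot":[0,0,0],"hand":1},{"travel":[0,0,0],"rot":[0,0,0],"hand":1}])

```text
clock: 18.15
position: [472.5, 147.9, 224.2]
ee_rot: [1.0, -0.001, 0.001, -0.0]
contact_force: [0.1, -0.1, 0.6]
gripper_width: 85.5
grasp_force: 0.0
```

```bash
python3 st.py; python3 ext.py wrist 472 148 68 82 pics/w5.png; python3 ext.py top 472 148 66 85;python3 ext.py side 472 148 69 85; python3 ext.py top 494 385 86 105; python3 ext.py wrist 548 57 53 66;python3 ext.py wrist 494 385 80 105
```

```text
18.15 [472.5 147.9 224.2] x [ 1. -0.  0.] z [ 0.  0. -1.] F [ 0.1 -0.1  0.6] 85.4659383068937 0.0 [ 0.6  0.2 -0.3  0.  -1.1  0.9]
wrist 3854 [[446.9504400480072, 122.49519638300708, 70.64525496096296], [475.94142391206327, 150.26337527064373, 73.82174714156156], [503.00270936637924, 178.16775561617834, 75.46657543219958]] ((474.5415344238281, 150.4423065185547), 30.097259521484375)
top 236 [[444.6588690967323, 120.38887370628288, 68.18237701445966], [460.8417681171733, 144.30573420614184, 73.64874707620754], [492.24492263337635, 172.97614308730735, 77.85667539401403]] ((470.0738525390625, 147.6034698486328), 29.40658187866211)
side 221 [[443.73926597359696, 118.80050587248168, 69.32944200533692], [472.3294980101197, 146.37132726678192, 75.21084821681211], [500.4652306599216, 177.932283003451, 79.35348451488045]] ((472.6268615722656, 148.19627380371094), 31.48195457458496)
top 37 [[501.4113895406021, 381.8756124181504, 89.23258177899984], [513.5379571938829, 398.2562986233534, 93.51878872458838], [521.9229170018698, 411.1645919031575, 97.30231324223831]] ((510.67962646484375, 395.8929138183594), 18.677236557006836)
wrist 4511 [[522.036859051598, 31.653410600058116, 56.027721418752016], [550.7186559902067, 59.79021460985409, 58.91410058771686], [577.6741759493136, 87.86803588682515, 60.66541706332698]] ((549.605224609375, 59.19970703125), 30.195960998535156)
wrist 4266 [[467.16447712043396, 354.5058503999586, 80.88882581501241], [495.6283834988388, 373.7275544853293, 93.60888426901533], [524.1920461672129, 398.9014369666788, 95.40365185507586]] ((494.5386657714844, 383.6170349121094), 30.670021057128906)
```

View pics/w5.png

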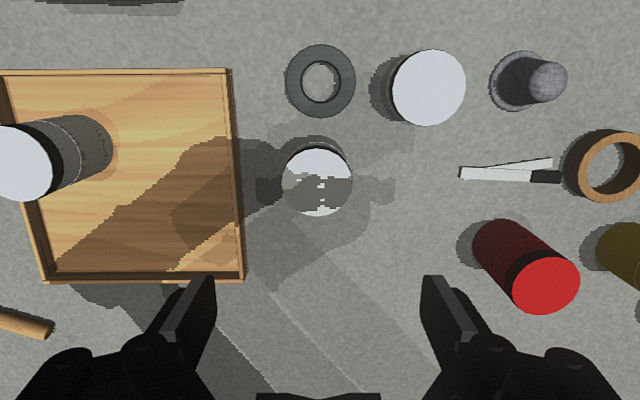

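Jar 90 stands in the tray at (20,160), and jar 75 sits directly ahead at (317,182). Grasp it.

Request:
servo_tool(motion=[{"travel":[0,-0.003,0.15],"rot":[0,0,0],"hand":1},{"travel":[0,0,0.15],"rot":[0,0,0],"hand":1},{"travel":[0,0,0.15],"rot":[0,0,0],"hand":1},{"travel":[0,0,0.15],"rot":[0,0,0],"hand":1},{"travel":[0,0,0.15],"rot":[0,0,0],"hand":1},{"travel":[0,0,0],"rot":[0,0,0],"hand":1},{"travel":[0,0,0],"rot":[0,0,0],"hand":1}])

```text
clock: 19.03
position: [471.9, 150.3, 34.7]
ee_rot: [1.0, 0.001, -0.002, 0.002]
contact_force: [0.3, 0.4, 0.9]
gripper_width: 85.7
grasp_force: 0.0
```

Request:
servo_tool(motion=[{"travel":[0,0,0],"rot":[0,0,0],"hand":0},{"travel":[0,0,0],"rot":[0,0,0],"hand":0},{"travel":[0,0,0],"rot":[0,0,0],"hand":0},{"travel":[0,0,0],"rot":[0,0,0],"hand":0},{"travel":[0,0,0],"rot":[0,0,0],"hand":0}])

```text
clock: 19.45
position: [474.5, 151.6, 39.1]
ee_rot: [1.0, 0.001, 0.003, -0.002]
contact_force: [-1.5, 0.3, 7.4]
gripper_width: 58.9
grasp_force: 65.1
```

Request:
servo_tool(motion=[{"travel":[0,0,-0.08],"rot":[0,0,0],"hand":0},{"travel":[0,0,-0.15],"rot":[0,0,0],"hand":0},{"travel":[0,0,-0.15],"rot":[0,0,0],"hand":0},{"travel":[0,0,-0.15],"rot":[0,0,0],"hand":0},{"travel":[0,0.148,0],"rot":[0,0,0],"hand":0},{"travel":[0,0.148,0],"rot":[0,0,0],"hand":0},{"travel":[0,0.148,0],"rot":[0,0,0],"hand":0},{"travel":[0,0.148,0],"rot":[0,0,0],"hand":0},{"travel":[-0.01,0.148,0],"rot":[0,0,0],"hand":0},{"travel":[-0.01,0.148,0],"rot":[0,0,0],"hand":0}])

```text
clock: 20.28
position: [467.0, -73.1, 169.6]
ee_rot: [1.0, 0.0, 0.001, -0.001]
contact_force: [0.8, 0.8, -4.2]
gripper_width: 58.5
grasp_force: 66.0
```

Request:
servo_tool(motion=[{"travel":[-0.01,0.148,0],"rot":[0,0,0],"hand":0},{"travel":[-0.01,0.148,0],"rot":[0,0,0],"hand":0},{"travel":[-0.01,0.148,0],"rot":[0,0,0],"hand":0},{"travel":[-0.01,0.148,0],"rot":[0,0,0],"hand":0},{"travel":[-0.01,0.148,0],"rot":[0,0,0],"hand":0},{"travel":[0,0.148,0],"rot":[0,0,0],"hand":0},{"travel":[0,0.148,0],"rot":[0,0,0],"hand":0},{"travel":[0,0,0],"rot":[0,0,0],"hand":0},{"travel":[0,0,0],"rot":[0,0,0],"hand":0}])

```text
clock: 21.03
position: [454.6, -332.2, 168.8]
ee_rot: [1.0, -0.002, 0.0, -0.0]
contact_force: [0.2, 0.5, -2.9]
gripper_width: 58.3
grasp_force: 66.2
```

```bash
python3 st.py; python3 ext.py side 453 -333 105 160 pics/s6.png
```

```text
21.0333 [ 454.6 -332.2  168.8] x [ 1. -0.  0.] z [ 0.  0. -1.] F [ 0.2  0.5 -2.9] 58.3450331560282 66.22036457061768 [-0.3  0.3 -0.2 -0.  -1.   1.9]
side 155 [[423.2144809034891, -362.4871050582149, 131.3828262597488], [447.5115609142081, -357.7918249190538, 145.8708651812268], [480.3683566557753, -335.0780396994475, 159.76426219685476]] ((452.2651672363281, -338.24267578125), 29.20701026916504)
```

Request:
servo_tool(motion=[{"travel":[0.004,0.003,0.08],"rot":[0,0,0],"hand":0},{"travel":[0,0,0.08],"rot":[0,0,0],"hand":0},{"travel":[0,0,0.02],"rot":[0,0,0],"hand":0},{"travel":[0,0,0.014],"rot":[0,0,0],"hand":0},{"travel":[0,0,0.014],"rot":[0,0,0],"hand":0},{"travel":[0,0,0],"rot":[0,0,0],"hand":0}])

```text
clock: 21.58
position: [456.6, -330.2, 118.8]
ee_rot: [1.0, 0.001, 0.0, 0.0]
contact_force: [-2.3, 4.1, 8.0]
gripper_width: 58.2
grasp_force: 67.2
```

Request:
servo_tool(motion=[{"travel":[0,0,0.012],"rot":[0,0,0],"hand":0},{"travel":[0,0,0.008],"rot":[0,0,0],"hand":0},{"travel":[0,0,0],"rot":[0,0,0],"hand":0}])

```text
clock: 21.83
position: [456.9, -330.5, 115.2]
ee_rot: [1.0, 0.002, 0.001, 0.0]
contact_force: [-3.5, 4.2, 10.0]
gripper_width: 58.5
grasp_force: 68.0
```

Request:
servo_tool(motion=[{"travel":[0,0,0.008],"rot":[0,0,0],"hand":0},{"travel":[0,0,0],"rot":[0,0,0],"hand":0}])

```text
clock: 22.0
position: [457.1, -330.6, 115.0]
ee_rot: [1.0, 0.002, 0.001, 0.001]
contact_force: [-5.9, 6.6, 18.9]
gripper_width: 58.8
grasp_force: 68.6
```

Hard stop reached. Hold for over 1 s.

Request:
servo_tool(motion=[{"travel":[0,0,0.004],"rot":[0,0,0],"hand":0},{"travel":[0,0,0],"rot":[0,0,0],"hand":0},{"travel":[0,0,0],"rot":[0,0,0],"hand":0},{"travel":[0,0,0],"rot":[0,0,0],"hand":0},{"travel":[0,0,0],"rot":[0,0,0],"hand":0},{"travel":[0,0,0],"rot":[0,0,0],"hand":0},{"travel":[0,0,0],"rot":[0,0,0],"hand":0},{"travel":[0,0,0],"rot":[0,0,0],"hand":0},{"travel":[0,0,0],"rot":[0,0,0],"hand":0}])

```text
clock: 22.75
position: [457.1, -330.6, 115.0]
ee_rot: [1.0, 0.002, 0.001, 0.001]
contact_force: [-6.8, 7.6, 23.8]
gripper_width: 58.1
grasp_force: 69.1
```

Request:
servo_tool(motion=[{"travel":[0,0,0],"rot":[0,0,0],"hand":0},{"travel":[0,0,0],"rot":[0,0,0],"hand":0},{"travel":[0,0,0],"rot":[0,0,0],"hand":0},{"travel":[0,0,0],"rot":[0,0,0],"hand":0},{"travel":[0,0,0],"rot":[0,0,0],"hand":0},{"travel":[0,0,0],"rot":[0,0,0],"hand":0},{"travel":[0,0,0],"rot":[0,0,0],"hand":0}])

```text
clock: 23.33
position: [457.1, -330.6, 114.9]
ee_rot: [1.0, 0.002, 0.001, 0.001]
contact_force: [-6.8, 8.3, 22.5]
gripper_width: 58.7
grasp_force: 69.1
```

```bash
python3 ext.py side 453 -333 95 140 ; python3 jars.py side | head -5
```

```text
side 145 [[425.598521068746, -372.11666238852274, 95.84124661506814], [439.29437311856356, -353.45200754290846, 117.04890108905818], [482.96421336163667, -332.10310428157004, 138.755304400839]] ((454.5560302734375, -342.88677978515625), 30.843608856201172)
side z 62.9 c [ 452.  -334.6] r 100.6 [ 452.4 -353.7   59.6]
pin top 147.8593685612833 ((670.8292846679688, 74.61734008789062), 14.550651550292969) 51
```

Request:
servo_tool(motion=[{"travel":[0,0,-0.06],"rot":[0,0,0],"hand":0},{"travel":[0,0,-0.1],"rot":[0,0,0],"hand":0},{"travel":[0,0,-0.1],"rot":[0,0,0],"hand":0},{"travel":[-0.009,-0.1,0],"rot":[0,0,0],"hand":0},{"travel":[-0.009,-0.15,0],"rot":[0,0,0],"hand":0},{"travel":[-0.009,-0.15,0],"rot":[0,0,0],"hand":0},{"travel":[-0.009,-0.15,0],"rot":[0,0,0],"hand":0},{"travel":[-0.009,-0.15,0],"rot":[0,0,0],"hand":0},{"travel":[-0.009,-0.15,0],"rot":[0,0,0],"hand":0},{"travel":[-0.009,-0.15,0],"rot":[0,0,0],"hand":0}])

```text
clock: 24.27
position: [439.7, -79.2, 174.6]
ee_rot: [1.0, 0.001, 0.001, -0.0]
contact_force: [1.3, 0.3, -3.1]
gripper_width: 58.7
grasp_force: 66.4
```

Request:
servo_tool(motion=[{"travel":[-0.009,-0.15,0],"rot":[0,0,0],"hand":0},{"travel":[-0.009,-0.15,0],"rot":[0,0,0],"hand":0},{"travel":[-0.009,-0.15,0],"rot":[0,0,0],"hand":0},{"travel":[-0.009,-0.15,0],"rot":[0,0,0],"hand":0},{"travel":[-0.009,-0.15,0],"rot":[0,0,0],"hand":0},{"travel":[-0.009,-0.15,0],"rot":[0,0,0],"hand":0},{"travel":[-0.009,-0.15,0],"rot":[0,0,0],"hand":0},{"travel":[-0.009,-0.15,0],"rot":[0,0,0],"hand":0},{"travel":[-0.009,-0.15,0],"rot":[0,0,0],"hand":0},{"travel":[-0.009,-0.15,0],"rot":[0,0,0],"hand":0}])

```text
clock: 25.1
position: [416.4, 295.7, 174.7]
ee_rot: [1.0, 0.001, 0.0, -0.0]
contact_force: [0.5, -1.0, -3.3]
gripper_width: 58.9
grasp_force: 66.4
```

Request:
servo_tool(motion=[{"travel":[-0.009,-0.12,0],"rot":[0,0,0],"hand":0},{"travel":[-0.009,-0.12,0],"rot":[0,0,0],"hand":0},{"travel":[0,-0.12,0],"rot":[0,0,0],"hand":0},{"travel":[0,0,0],"rot":[0,0,0],"hand":0},{"travel":[0,0,0],"rot":[0,0,0],"hand":0}])

```text
clock: 25.52
position: [412.0, 385.2, 173.9]
ee_rot: [1.0, 0.002, -0.0, -0.0]
contact_force: [-0.8, -0.0, -4.0]
gripper_width: 58.8
grasp_force: 66.6
```

Request:
servo_tool(motion=[{"travel":[0,0,0.14],"rot":[0,0,0],"hand":0},{"travel":[0,0,0.14],"rot":[0,0,0],"hand":0},{"travel":[0,0,0.14],"rot":[0,0,0],"hand":0},{"travel":[0,0,0.07],"rot":[0,0,0],"hand":0},{"travel":[0,0,0.01],"rot":[0,0,0],"hand":0},{"travel":[0,0,0],"rot":[0,0,0],"hand":0}])

```text
clock: 26.02
position: [412.8, 382.5, 48.3]
ee_rot: [1.0, 0.0, -0.001, 0.001]
contact_force: [0.5, -0.3, -2.4]
gripper_width: 58.5
grasp_force: 66.5
```

Request:
servo_tool(motion=[{"travel":[0,0,0.006],"rot":[0,0,0],"hand":0},{"travel":[0,0,0.006],"rot":[0,0,0],"hand":0},{"travel":[0,0,0],"rot":[0,0,0],"hand":0}])

```text
clock: 26.27
position: [413.7, 384.3, 47.2]
ee_rot: [1.0, 0.0, 0.001, -0.001]
contact_force: [-0.5, 0.2, -3.0]
gripper_width: 59.1
grasp_force: 66.5
```

Request:
servo_tool(motion=[{"travel":[0,0,0.006],"rot":[0,0,0],"hand":0},{"travel":[0,0,0.004],"rot":[0,0,0],"hand":0},{"travel":[0,0,0],"rot":[0,0,0],"hand":0}])

```text
clock: 26.52
position: [413.5, 384.1, 44.2]
ee_rot: [1.0, 0.001, 0.0, -0.001]
contact_force: [-1.2, -0.3, 3.2]
gripper_width: 58.6
grasp_force: 67.1
```

Request:
servo_tool(motion=[{"travel":[0,0,0.004],"rot":[0,0,0],"hand":0},{"travel":[0,0,0],"rot":[0,0,0],"hand":1},{"travel":[0,0,0],"rot":[0,0,0],"hand":1},{"travel":[0,0,0],"rot":[0,0,0],"hand":1},{"travel":[0,0,0],"rot":[0,0,0],"hand":1},{"travel":[0,0,-0.1],"rot":[0,0,0],"hand":1},{"travel":[0,0,-0.16],"rot":[0,0,0],"hand":1},{"travel":[0,0,-0.16],"rot":[0,0,0],"hand":1},{"travel":[0,0,-0.16],"rot":[0,0,0],"hand":1},{"travel":[0,0,-0.14],"rot":[0,0,0],"hand":1}])

```text
clock: 27.35
position: [413.4, 383.6, 224.9]
ee_rot: [1.0, 0.0, 0.001, -0.001]
contact_force: [1.3, 1.9, -0.2]
gripper_width: 85.4
grasp_force: 0.0
```

Request:
servo_tool(motion=[{"travel":[0.06,0.145,0],"rot":[0,0,0],"hand":1},{"travel":[0.06,0.145,0],"rot":[0,0,0],"hand":1},{"travel":[0.06,0.145,0],"rot":[0,0,0],"hand":1},{"travel":[0.06,0.145,0],"rot":[0,0,0],"hand":1},{"travel":[0.06,0.145,0],"rot":[0,0,0],"hand":1},{"travel":[0.06,0.145,0],"rot":[0,0,0],"hand":1},{"travel":[0.06,0.145,0],"rot":[0,0,0],"hand":1},{"travel":[0.06,0.145,0],"rot":[0,0,0],"hand":1},{"travel":[0.06,0.145,0],"rot":[0,0,0],"hand":1},{"travel":[0,0,0],"rot":[0,0,0],"hand":1}])

```text
clock: 28.18
position: [549.9, 52.2, 221.7]
ee_rot: [1.0, -0.003, -0.0, 0.001]
contact_force: [1.1, 0.4, -0.0]
gripper_width: 85.3
grasp_force: 0.0
```

```bash
python3 st.py; python3 ext.py wrist 548 57 53 66 pics/w7.png; python3 ext.py side 548 57 53 70; python3 ext.py side 412 384 74 90; python3 ext.py side 494 384 89 105
```

```text
28.1833 [549.9  52.2 221.7] x [ 1. -0. -0.] z [-0. -0. -1.] F [ 1.1  0.4 -0. ] 85.32514716096824 0.0 [ 0.4  0.3 -0.2  0.  -1.1  1.2]
wrist 3561 [[522.3174626997817, 30.75307154473441, 56.274167224206415], [551.319430862148, 58.762580885256796, 58.80951006490517], [578.5463424098674, 86.66007913666404, 60.45710321412055]] ((549.7935180664062, 58.78870391845703), 30.111865997314453)
side 245 [[518.8874079768236, 28.128367318579556, 53.56485092859521], [546.9561651894785, 53.69456449480549, 59.63410996511789], [575.8243859203725, 85.06918701090554, 65.02892605976912]] ((548.169921875, 56.69267654418945), 32.25406265258789)
side 162 [[384.3969745333914, 353.52263789713936, 74.42207820293724], [411.96116652553695, 381.9739625072941, 80.12485252845693], [438.95917516220726, 412.1213290834368, 85.17822590915085]] ((411.9197998046875, 382.76361083984375), 31.60465431213379)
side 160 [[466.5248641734735, 353.42122364686185, 89.82213262691708], [494.2598539229775, 380.90189630562963, 94.93294406023932], [521.0322734911068, 413.10812187768477, 98.9453301430044]] ((491.6940002441406, 384.3025817871094), 34.828224182128906)
```

View pics/w7.png

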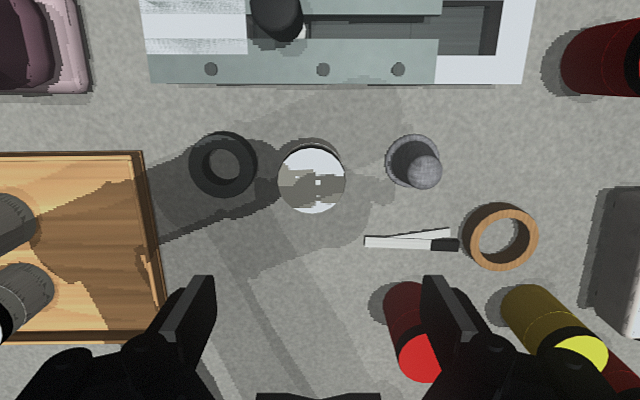

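Jar 60 is at (311,180), i.e. about (548,57.5). Both mixed jars stand in the tray. Grasp it.

Request:
servo_tool(motion=[{"travel":[-0.006,-0.022,0],"rot":[0,0,0],"hand":1},{"travel":[0,0,0.154],"rot":[0,0,0],"hand":1},{"travel":[0,0,0.154],"rot":[0,0,0],"hand":1},{"travel":[0,0,0.154],"rot":[0,0,0],"hand":1},{"travel":[0,0,0.154],"rot":[0,0,0],"hand":1},{"travel":[0,0,0.154],"rot":[0,0,0],"hand":1},{"travel":[0,0,0],"rot":[0,0,0],"hand":1},{"travel":[0,0,0],"rot":[0,0,0],"hand":1}])

```text
clock: 29.05
position: [545.7, 63.8, 28.4]
ee_rot: [1.0, 0.002, -0.002, 0.001]
contact_force: [0.8, -0.1, 1.1]
gripper_width: 85.6
grasp_force: 0.0
```

Request:
servo_tool(motion=[{"travel":[0,0,0],"rot":[0,0,0],"hand":0},{"travel":[0,0,0],"rot":[0,0,0],"hand":0},{"travel":[0,0,0],"rot":[0,0,0],"hand":0},{"travel":[0,0,0],"rot":[0,0,0],"hand":0},{"travel":[0,0,0],"rot":[0,0,0],"hand":0}])

```text
clock: 29.47
position: [549.2, 63.9, 33.2]
ee_rot: [1.0, 0.001, 0.003, -0.001]
contact_force: [-1.3, 1.5, 6.0]
gripper_width: 58.6
grasp_force: 65.0
```

Request:
servo_tool(motion=[{"travel":[0,0,-0.08],"rot":[0,0,0],"hand":0},{"travel":[0,0,-0.155],"rot":[0,0,0],"hand":0},{"travel":[0,0,-0.155],"rot":[0,0,0],"hand":0},{"travel":[0,0,-0.155],"rot":[0,0,0],"hand":0},{"travel":[-0.034,0.144,0],"rot":[0,0,0],"hand":0},{"travel":[-0.034,0.144,0],"rot":[0,0,0],"hand":0},{"travel":[-0.034,0.144,0],"rot":[0,0,0],"hand":0},{"travel":[-0.034,0.144,0],"rot":[0,0,0],"hand":0},{"travel":[-0.034,0.144,0],"rot":[0,0,0],"hand":0},{"travel":[-0.034,0.144,0],"rot":[0,0,0],"hand":0}])

```text
clock: 30.3
position: [495.5, -154.4, 167.6]
ee_rot: [1.0, 0.0, 0.002, -0.0]
contact_force: [0.9, 0.2, -2.2]
gripper_width: 58.2
grasp_force: 65.1
```

Request:
servo_tool(motion=[{"travel":[-0.034,0.144,0],"rot":[0,0,0],"hand":0},{"travel":[-0.034,0.144,0],"rot":[0,0,0],"hand":0},{"travel":[-0.034,0.144,0],"rot":[0,0,0],"hand":0},{"travel":[-0.034,0.144,0],"rot":[0,0,0],"hand":0},{"travel":[-0.034,0.144,0],"rot":[0,0,0],"hand":0},{"travel":[0,0,0],"rot":[0,0,0],"hand":0},{"travel":[0,0,0],"rot":[0,0,0],"hand":0}])

```text
clock: 30.88
position: [452.9, -334.8, 166.9]
ee_rot: [1.0, -0.002, 0.001, 0.0]
contact_force: [-0.3, 0.5, -1.6]
gripper_width: 58.1
grasp_force: 65.5
```

```bash
python3 st.py; python3 ext.py side 453 -333 110 160
```

```text
30.8833 [ 452.9 -334.8  166.9] x [ 1. -0.  0.] z [ 0. -0. -1.] F [-0.3  0.5 -1.6] 58.114876018040306 65.46173214912415 [-0.3  0.3 -0.2 -0.  -1.   1.9]
side 127 [[422.65649354348506, -365.4942366832919, 134.9878361306913], [446.76945089082454, -360.2091065333595, 147.19399852530228], [478.8144217854748, -339.89419755429054, 159.31449128002544]] ((451.128662109375, -343.0489807128906), 28.673646926879883)
```

Request:
servo_tool(motion=[{"travel":[0.004,-0.006,0.08],"rot":[0,0,0],"hand":0},{"travel":[0,0,0.08],"rot":[0,0,0],"hand":0},{"travel":[0,0,0.02],"rot":[0,0,0],"hand":0},{"travel":[0,0,0.016],"rot":[0,0,0],"hand":0},{"travel":[0,0,0.016],"rot":[0,0,0],"hand":0},{"travel":[0,0,0],"rot":[0,0,0],"hand":0}])

```text
clock: 31.43
position: [455.0, -330.8, 114.8]
ee_rot: [1.0, 0.001, 0.0, 0.0]
contact_force: [-3.5, 3.0, 8.2]
gripper_width: 58.2
grasp_force: 66.2
```

Request:
servo_tool(motion=[{"travel":[0,0,0.012],"rot":[0,0,0],"hand":0},{"travel":[0,0,0.012],"rot":[0,0,0],"hand":0},{"travel":[0,0,0],"rot":[0,0,0],"hand":0}])

```text
clock: 31.68
position: [455.4, -331.2, 109.9]
ee_rot: [1.0, 0.002, 0.001, 0.001]
contact_force: [-4.5, 3.4, 10.8]
gripper_width: 58.2
grasp_force: 66.5
```

Request:
servo_tool(motion=[{"travel":[0,0,0.008],"rot":[0,0,0],"hand":0},{"travel":[0,0,0],"rot":[0,0,0],"hand":0}])

```text
clock: 31.85
position: [455.6, -331.3, 109.1]
ee_rot: [1.0, 0.002, 0.001, 0.001]
contact_force: [-3.7, 3.5, 14.0]
gripper_width: 58.2
grasp_force: 67.0
```

Request:
servo_tool(motion=[{"travel":[0,0,0.008],"rot":[0,0,0],"hand":0},{"travel":[0,0,0.002],"rot":[0,0,0],"hand":0},{"travel":[0,0,0],"rot":[0,0,0],"hand":0},{"travel":[0,0,0],"rot":[0,0,0],"hand":0},{"travel":[0,0,0],"rot":[0,0,0],"hand":0},{"travel":[0,0,0],"rot":[0,0,0],"hand":0},{"travel":[0,0,0],"rot":[0,0,0],"hand":0},{"travel":[0,0,0],"rot":[0,0,0],"hand":0},{"travel":[0,0,0],"rot":[0,0,0],"hand":0}])

```text
clock: 32.6
position: [455.7, -331.4, 109.1]
ee_rot: [1.0, 0.002, 0.002, 0.001]
contact_force: [-6.9, 8.3, 24.9]
gripper_width: 58.5
grasp_force: 68.4
```

Request:
servo_tool(motion=[{"travel":[0,0,0],"rot":[0,0,0],"hand":0},{"travel":[0,0,0],"rot":[0,0,0],"hand":0},{"travel":[0,0,0],"rot":[0,0,0],"hand":0},{"travel":[0,0,0],"rot":[0,0,0],"hand":0},{"travel":[0,0,0],"rot":[0,0,0],"hand":0},{"travel":[0,0,0],"rot":[0,0,0],"hand":0},{"travel":[0,0,0],"rot":[0,0,0],"hand":0}])

```text
clock: 33.18
position: [455.7, -331.3, 109.0]
ee_rot: [1.0, 0.002, 0.002, 0.001]
contact_force: [-6.7, 7.0, 25.2]
gripper_width: 58.3
grasp_force: 68.4
```

Request:
servo_tool(motion=[{"travel":[0,0,-0.06],"rot":[0,0,0],"hand":0},{"travel":[0,0,-0.1],"rot":[0,0,0],"hand":0},{"travel":[0,0,-0.1],"rot":[0,0,0],"hand":0},{"travel":[0,-0.1,0],"rot":[0,0,0],"hand":0},{"travel":[0,-0.15,0],"rot":[0,0,0],"hand":0},{"travel":[0,-0.15,0],"rot":[0,0,0],"hand":0},{"travel":[0,-0.15,0],"rot":[0,0,0],"hand":0},{"travel":[0,-0.15,0],"rot":[0,0,0],"hand":0},{"travel":[0,-0.15,0],"rot":[0,0,0],"hand":0},{"travel":[0,-0.15,0],"rot":[0,0,0],"hand":0}])

```text
clock: 34.02
position: [454.7, -79.3, 168.7]
ee_rot: [1.0, 0.001, 0.001, -0.0]
contact_force: [0.1, -0.3, -1.9]
gripper_width: 58.4
grasp_force: 65.3
```

Request:
servo_tool(motion=[{"travel":[0,-0.15,0],"rot":[0,0,0],"hand":0},{"travel":[0,-0.15,0],"rot":[0,0,0],"hand":0},{"travel":[0,-0.15,0],"rot":[0,0,0],"hand":0},{"travel":[0,-0.15,0],"rot":[0,0,0],"hand":0},{"travel":[0,-0.15,0],"rot":[0,0,0],"hand":0},{"travel":[0,-0.15,0],"rot":[0,0,0],"hand":0},{"travel":[0,-0.15,0],"rot":[0,0,0],"hand":0},{"travel":[0,-0.15,0],"rot":[0,0,0],"hand":0},{"travel":[0,-0.14,0],"rot":[0,0,0],"hand":0},{"travel":[0,-0.14,0],"rot":[0,0,0],"hand":0}])

```text
clock: 34.85
position: [453.6, 291.2, 168.7]
ee_rot: [1.0, 0.001, 0.001, -0.001]
contact_force: [0.8, -1.0, -1.8]
gripper_width: 58.2
grasp_force: 65.3
```

Request:
servo_tool(motion=[{"travel":[0,0,0],"rot":[0,0,0],"hand":0},{"travel":[0,0,0],"rot":[0,0,0],"hand":0}])

```text
clock: 35.02
position: [453.8, 290.9, 168.0]
ee_rot: [1.0, 0.002, 0.001, -0.001]
contact_force: [-0.5, -0.5, -1.6]
gripper_width: 58.3
grasp_force: 65.5
```

Request:
servo_tool(motion=[{"travel":[0,0,0.14],"rot":[0,0,0],"hand":0},{"travel":[0,0,0.14],"rot":[0,0,0],"hand":0},{"travel":[0,0,0.14],"rot":[0,0,0],"hand":0},{"travel":[0,0,0.07],"rot":[0,0,0],"hand":0},{"travel":[0,0,0.01],"rot":[0,0,0],"hand":0},{"travel":[0,0,0],"rot":[0,0,0],"hand":0},{"travel":[0,0,0],"rot":[0,0,0],"hand":0}])

```text
clock: 35.6
position: [455.3, 289.0, 44.0]
ee_rot: [1.0, 0.001, 0.001, -0.001]
contact_force: [0.4, 0.2, -1.7]
gripper_width: 58.5
grasp_force: 65.5
```

Request:
servo_tool(motion=[{"travel":[0,0,0.006],"rot":[0,0,0],"hand":0},{"travel":[0,0,0.006],"rot":[0,0,0],"hand":0},{"travel":[0,0,0],"rot":[0,0,0],"hand":0}])

```text
clock: 35.85
position: [454.6, 288.7, 40.4]
ee_rot: [1.0, 0.0, 0.001, -0.001]
contact_force: [-0.6, 0.1, -1.9]
gripper_width: 58.5
grasp_force: 65.5
```

Request:
servo_tool(motion=[{"travel":[0,0,0.006],"rot":[0,0,0],"hand":0},{"travel":[0,0,0.004],"rot":[0,0,0],"hand":0},{"travel":[0,0,0],"rot":[0,0,0],"hand":0}])

```text
clock: 36.1
position: [454.5, 288.8, 38.2]
ee_rot: [1.0, 0.001, 0.0, -0.0]
contact_force: [-2.3, -0.4, 6.6]
gripper_width: 58.0
grasp_force: 66.6
```

Request:
servo_tool(motion=[{"travel":[0,0,0],"rot":[0,0,0],"hand":1},{"travel":[0,0,0],"rot":[0,0,0],"hand":1},{"travel":[0,0,0],"rot":[0,0,0],"hand":1},{"travel":[0,0,0],"rot":[0,0,0],"hand":1},{"travel":[0,0,-0.1],"rot":[0,0,0],"hand":1},{"travel":[0,0,-0.16],"rot":[0,0,0],"hand":1},{"travel":[0,0,-0.16],"rot":[0,0,0],"hand":1},{"travel":[0,0,-0.16],"rot":[0,0,0],"hand":1},{"travel":[0,0.15,-0.06],"rot":[0,0,0],"hand":1},{"travel":[0,0.15,-0.06],"rot":[0,0,0],"hand":1}])

```text
clock: 36.93
position: [455.0, 214.2, 214.2]
ee_rot: [1.0, 0.002, 0.002, -0.001]
contact_force: [0.6, -0.5, 0.1]
gripper_width: 85.2
grasp_force: 0.0
```

Request:
servo_tool(motion=[{"travel":[-0.02,0.15,0],"rot":[0,0,0],"hand":1},{"travel":[-0.02,0.15,0],"rot":[0,0,0],"hand":1},{"travel":[0,0.15,0],"rot":[0,0,0],"hand":1},{"travel":[0,0.15,0],"rot":[0,0,0],"hand":1},{"travel":[0,0.15,0],"rot":[0,0,0],"hand":1},{"travel":[0,0,0],"rot":[0,0,0],"hand":1},{"travel":[0,0,0],"rot":[0,0,0],"hand":1}])

```text
clock: 37.52
position: [444.2, 24.1, 211.8]
ee_rot: [1.0, -0.002, 0.0, -0.0]
contact_force: [0.7, 0.2, 0.6]
gripper_width: 85.2
grasp_force: 0.0
```

```bash
python3 st.py; for a in "494 384 89 105" "412 384 74 90" "455 290 59 75" "671 73 130 155" "453 -333 80 100"; do python3 ext.py side $a pics/s8.png; python3 ext.py top $a pics/t8.png; done
```

```text
37.5167 [444.2  24.1 211.8] x [ 1. -0.  0.] z [ 0.  0. -1.] F [0.7 0.2 0.6] 85.15621161800263 0.0 [ 0.4  0.1 -0.4 -0.  -1.   1.1]
top 427 [[464.45662537650855, 353.97230786734036, 89.3031153620212], [493.13162128325115, 382.1521482471095, 93.43199037699196], [521.651859396937, 411.0544797223773, 98.891376602062]] ((493.2992248535156, 382.4495849609375), 30.239839553833008)
side 128 [[383.6432725139061, 350.63483035482227, 75.17743987491757], [405.8239363423636, 380.2673650408027, 79.9026288130733], [424.12585959164574, 412.78986003953, 84.23514370420708]] ((410.7000732421875, 383.6572265625), 34.033103942871094)
top 203 [[395.11948782297753, 358.62738927267475, 74.1006437833862], [423.85625885205843, 390.77239122756725, 78.324287454255], [439.52207837667464, 410.6988868648633, 83.34202154786972]] ((411.2589111328125, 381.9674377441406), 30.622629165649414)
side 67 [[424.69038400473613, 259.71078790040764, 60.34021959072324], [436.7792614666437, 286.17945259248586, 64.88490346818878], [447.09332362855935, 314.82151776968414, 68.95699832676036]] ((439.9361572265625, 287.2183837890625),
[... 1431 characters left out ...]
cle(q[:,:2].astype(np.float32)))
                   ~~~~~~~~~~~~~^^^^^^^^^^^^^^^^^^^^
    return _quantile_unchecked(
        a, q, axis, out, overwrite_input, method, keepdims, weights)
    return _ureduce(a,
                    func=_quantile_ureduce_func,
    ...<5 lines>...
                    overwrite_input=overwrite_input,
                    method=method)
    r = func(a, **kwargs)
    result = _quantile(arr,
                       quantiles=q,
    ...<2 lines>...
                       out=out,
                       weights=wgt)
    slices_having_nans = np.isnan(arr[-1, ...])
                                  ~~~^^^^^^^^^
IndexError: index -1 is out of bounds for axis 0 with size 0
```

View pics/s8.png

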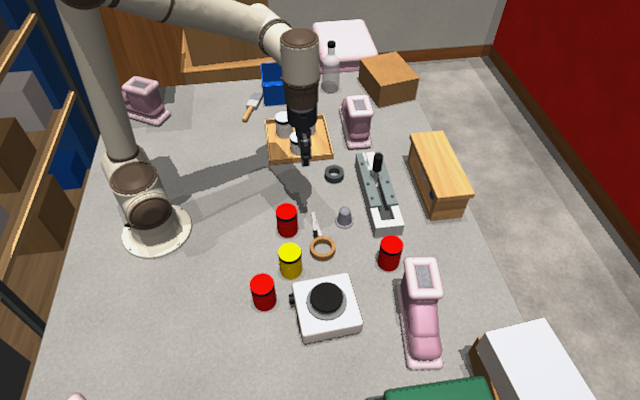

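The tray holds all three jars upright, the pin stands in the guide at (378,165), and the pad at (326,297) is up. Handing in.

```bash
python3 -c "
from bench import *
print(job_done())"
```

```text
the job is handed in; nothing more can be done
None
```

I handed the job in, with no verdict returned: the lock pin stands in the notch, the three jars present (90, 75 and 60 mm; no 105 mm) were each pressed to the stop for over 1 s in that order and stand upright in the tray, and I saw no boot move.

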